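Press a stack of wooden strips in the bench screw press

TASK

Stack all the full-length wooden strips squarely in the middle of the press's pulled-out bed, one on top of another and lengthwise along it (the short offcut stays out), and slide the bed fully home under the platen. Wind the crank clockwise until the platen just touches the stack, then give it a quarter turn more (half a turn would crush the stack). Then set the timer lever, which must stay off until the stack is pressed, to the mark with as many dots as there are strips, leaving the glue bottle and the tin where they stand.

Things in the scene. Friction and masses are not known exactly. Their poses are not given: they have to be found in the camera images.
- press_axis (a point): Point on the table top on the screw's axis; z up, x away from the robot, y along the rails (the bed slides in towards +y). Green press: columns of 13 mm radius 78 mm to either side along x, green cross-head 200 x 50 mm, top at 218 mm. Four guide rods (10 mm thick, 130 mm tall, at x = +-52, y = +-45 mm) keep the stack on the bed when it is home. Rails run to y = -290 mm.
- bed (a joint): The sliding bed on the rails, m: 0 = pulled fully out, clear of the press (for loading); 0.19 = fully home under the platen, against its stop. A few newtons move it and it stays where it is left.
- bed_top (a point): Centre of the bed's upper face (84 x 134 mm of cork, long side along y; 35 mm above the table); axes as press_axis. It moves with the bed.
- bed_handle (a point): The bed's upright round wooden handle: 20 mm diameter, 65 mm tall, its top 93 mm above the table; this point lies on its axis, 20 mm below its top. 145 mm from the bed's centre towards -y.
- screw (a joint): Turn of the press crank, rad. It grows as the crank is turned clockwise seen from above, which lowers the ram by 32 mm a turn (quick four-start screw). At 0 the crank arm points to -x of press_axis and the knob turns about the axis at a radius of 70 mm. About 5 to 7 N at the knob turn it; it stays where it is left. Many turns are possible; the crank stays at its height.
- crank_knob (a point): The crank's upright wooden knob, a freely spinning sleeve of 22 mm diameter, 52 mm tall, standing on the crank arm; this point is on its axis, 22 mm below its top and 269 mm above the table.
- platen (a joint): Give of the spring-cushioned platen against the ram above it, m. 0 while it hangs free; once it rests on something it grows by what the ram goes on descending (32 mm a turn, so about 8 mm, less up to 1 mm, for a quarter turn). Spring about 3 N per mm, end stop at 18 mm. The gap between the platen and the ram head, 18 mm when free, closes accordingly.
- platen_foot (a point): Centre of the underside of the aluminium platen (75 x 130 x 14 mm) that hangs below the ram, over the bed when the bed is home; 140 mm above the table at crank turn 0.
- timer_pivot (a point): Pivot of the timer's lever, on the top face (45 mm above the table) of the grey timer box (115 mm along x, from 85 mm on the robot's side of the pivot to 30 mm behind it, 150 mm along y, 45 mm tall); x from the robot's side to the back, y to the left seen from the robot. Its face carries four marks on an arc, made of 1, 2, 3 and 4 black dots, from left to right seen from the robot.
- lever (a joint): Angle of the timer's lever, rad, 0 at its stop on the left (off), growing as the lever sweeps over the robot's side to the right (counter-clockwise seen from above), up to 2.25. It points at the mark of 1, 2, 3 or 4 dots at 0.524, 1.047, 1.571 or 2.094. At angle a the knob lies at (-52 cos(1.05 - a), 52 sin(1.05 - a)) mm in the frame of timer_pivot. 2 N at the knob move it and it stays where it is left.
- lever_knob (a point): The lever's upright black knob, 18 mm diameter, 42 mm tall, fixed to the lever 52 mm from the pivot; this point is on its axis, 17 mm below its top and 74 mm above the table.
- offcut_c (a point): Centre of a short offcut of the same wood, 50 x 62 x 20 mm (y along the 62 mm), lying flat on the table among the strips. Not part of the job.
- glue: White glue bottle with an orange cap, 52 mm across, 130 mm tall, standing beyond the bed (origin: centre of its underside). A bystander.
- tin: Tin, 72 mm across, 80 mm tall, standing behind the press (origin: centre of its underside). A bystander.
- strip1_c (a point): Centre of a pale wooden strip, 50 (x) x 120 (y) x 20 mm (z), 50 to 120 g, lying flat on the table (either broad face may be up). Two to four of these strips are there; the rest are absent.
- strip2_c (a point): Centre of a pale wooden strip, 50 (x) x 120 (y) x 20 mm (z), 50 to 120 g, lying flat on the table (either broad face may be up). Two to four of these strips are there; the rest are absent.
- strip3_c (a point): Centre of a pale wooden strip, 50 (x) x 120 (y) x 20 mm (z), 50 to 120 g, lying flat on the table (either broad face may be up). Two to four of these strips are there; the rest are absent.
- strip4_c (a point): Centre of a pale wooden strip, 50 (x) x 120 (y) x 20 mm (z), 50 to 120 g, lying flat on the table (either broad face may be up). Two to four of these strips are there; the rest are absent.
Mind the look-alikes: they are no part of the job. Leave any green or pink look-alike of the part that bears offcut_c alone.

How it is judged:
On the way, in this order (a step that is already met when the one before it is completed fails the run):
1. all strips lie stacked on the pulled-out bed, let go (x of strip1_c in the frame of bed_top between -0.017 and 0.017 m and y of strip1_c in the frame of bed_top between -0.025 and 0.025 m and z of strip1_c in the frame of bed_top between 0 and 0.085 m and angle between the y axis of each of strip1_c, strip2_c, strip3_c, strip4_c and the y axis of bed_top, either way round below 0.22 rad and angle between the z axis of each of strip1_c, strip2_c, strip3_c, strip4_c and the z axis of bed_top, either way round below 0.12 rad and x of strip2_c in the frame of bed_top between -0.017 and 0.017 m and y of strip2_c in the frame of bed_top between -0.025 and 0.025 m and z of strip2_c in the frame of bed_top between 0 and 0.085 m and x of strip3_c in the frame of bed_top between -0.017 and 0.017 m and y of strip3_c in the frame of bed_top between -0.025 and 0.025 m and z of strip3_c in the frame of bed_top between 0 and 0.085 m and x of strip4_c in the frame of bed_top between -0.017 and 0.017 m and y of strip4_c in the frame of bed_top between -0.025 and 0.025 m and z of strip4_c in the frame of bed_top between 0 and 0.085 m and linear speed of each of strip1, strip2, strip3, strip4 below 0.03 m/s and contact force between each of strip1, strip2, strip3, strip4 and the fingers below 0.5 N and value of joint bed below 0.06 m), for 0.3 s.
2. the bed is fully home under the platen with the stack on it (x of strip1_c in the frame of bed_top between -0.017 and 0.017 m and y of strip1_c in the frame of bed_top between -0.025 and 0.025 m and z of strip1_c in the frame of bed_top between 0 and 0.085 m and angle between the y axis of each of strip1_c, strip2_c, strip3_c, strip4_c and the y axis of bed_top, either way round below 0.22 rad and angle between the z axis of each of strip1_c, strip2_c, strip3_c, strip4_c and the z axis of bed_top, either way round below 0.12 rad and x of strip2_c in the frame of bed_top between -0.017 and 0.017 m and y of strip2_c in the frame of bed_top between -0.025 and 0.025 m and z of strip2_c in the frame of bed_top between 0 and 0.085 m and x of strip3_c in the frame of bed_top between -0.017 and 0.017 m and y of strip3_c in the frame of bed_top between -0.025 and 0.025 m and z of strip3_c in the frame of bed_top between 0 and 0.085 m and x of strip4_c in the frame of bed_top between -0.017 and 0.017 m and y of strip4_c in the frame of bed_top between -0.025 and 0.025 m and z of strip4_c in the frame of bed_top between 0 and 0.085 m and value of joint bed above 0.183 m), for 0.2 s.
3. the platen presses on the stack, about a quarter turn past contact, the timer lever still off (all of step 2 and value of joint platen between 0.0045 and 0.0115 m and value of joint lever below 0.35 rad), for 0.5 s.
4. the timer lever points at the mark with as many dots as there are strips (((z of platen_foot in the frame of bed_top between 0.032 and 0.048 m and value of joint lever between 0.907198 and 1.1872 rad) or (z of platen_foot in the frame of bed_top between 0.052 and 0.068 m and value of joint lever between 1.4308 and 1.7108 rad) or (z of platen_foot in the frame of bed_top between 0.072 and 0.088 m and value of joint lever between 1.9544 and 2.2344 rad))), for 0.3 s.
At the end, for the whole second after the job is handed in: All strips stacked flat on the bed, within 17 mm across, 25 mm along and 0.22 rad of its middle; bed within 7 mm of home; platen pushed up 4.5 to 11.5 mm; lever within 0.14 rad of the mark with as many dots as strips; offcut 90 mm or more from the bed's middle; all at rest (all of step 2 and linear speed of each of strip1, strip2, strip3, strip4 below 0.03 m/s and value of joint platen between 0.0045 and 0.0115 m and ((z of platen_foot in the frame of bed_top between 0.032 and 0.048 m and value of joint lever between 0.907198 and 1.1872 rad) or (z of platen_foot in the frame of bed_top between 0.052 and 0.068 m and value of joint lever between 1.4308 and 1.7108 rad) or (z of platen_foot in the frame of bed_top between 0.072 and 0.088 m and value of joint lever between 1.9544 and 2.2344 rad)) and horizontal distance between offcut_c and bed_top above 0.09 m); the robot touches nothing.
It fails at once if the stack is crushed: the crank is about half a turn past contact (platen pushed up 15.5 mm) (value of joint platen above 0.0155 m).
It fails at once if the glue bottle or the tin is moved by more than 4 cm (distance of any of glue, tin from where it was at the start of the episode above 0.04 m).
Of strip1, strip2, strip3, strip4 only 2 to 4 are there at a start; the rules pass over those that are not, and their reading is None.
At some moment in a run one of strip1, strip2, strip3, strip4 may be knocked a few centimetres aside while the robot is not near it.
Once in a run the grip may slacken for a moment while it holds something.
It also fails if it takes over 210 s, if anything falls off the work surface, if the arm or the gripper's body presses on something with over 40 N, if the wrist force passes 120 N, or if a joint passes its speed limit or range.

ROBOT

A 6-joint arm with a two-finger parallel gripper is mounted at the origin on the work surface. World frame = base frame: x ahead of the robot, y to its left, z up, the work surface at z = 0. Lengths are in m, angles in rad, forces in N, time in s.
With the tool pointing down it reaches from about 0.375 to 0.9 m from the base axis. Payload 3.1 kg.
Tool frame: the origin (TCP) lies between the finger pads; the fingertips stand 22 mm ahead of it and the grasp point (between the pads) lies 3 mm ahead of it; z points along the fingers, y is the line along which they close (so a half turn about z gives the same grasp; the last joint's range is limited). The gripper opens to 85 mm and grips with 20 to 120 N. Pads are 22 mm wide; open, the fingers measure 114 mm over their backs; the gripper's body (76 mm by 85 mm) begins 54 mm behind the grasp point. The pads swing forward as they close: fully open they stand 13 mm farther back than shut.
Start: joints at [-1.401, 0.527, 1.433, -0, 1.181, -0.178], TCP at [0.214, -0.587, 0.253] pointing down, gripper open.
Joint ranges: [-3.08, 3.08], [-0.75, 2.2], [0.22, 2.44], [-1.43, 4.57], [0, 2.65], [-2.85, 2.85]. Speed limits (rad/s): [2.79, 2.79, 3.14, 3.14, 3.14, 3.14].

INTERFACE

Orientations are given as [roll, pitch, yaw] about the fixed x, y, z axes, in that order (R = Rz(yaw) Ry(pitch) Rx(roll)).
In Python, from workcell import r, snapshot, order gives the robot as it stands. The module is installed in compiled form; this text tells all that it offers.
- The arm moves only by the tool jog_arm, never from a script. Its arguments are lists of equal length, an entry for each row: "delta_pos": the shift along the tool's x, y, z in m, a list of three; "spin": the turn about the tool's z in units of 5 degrees (1.0 is 5 degrees); "hand": the opening, from 0 (shut) to 1 (fully open). In form: {"delta_pos": [[tx, ty, tz], ...], "spin": [spin, ...], "hand": [hand, ...]}. A call has 1 to 20 rows; each row shifts and turns the commanded pose from where the row before left it, along the tool's axes as they then stand; what a row does not reach is not made up. A row lasts 1/12 s, in which the tool goes at most 41.7 mm and 7.16 degrees, less where a joint would pass 70% of its speed; a pose out of reach is approached as far as the arm can. A call with a gripper value outside its range is refused whole. The fingers move at their own pace and stop on an object; "newtons" is the grip in N (left out, the last holds). Time passes only in rows, so rows that do not move let the fingers close. It gives the time, the measured TCP pose, the force, the opening and the grip force at its end, in the units of the state.
- r.get_state(): the state, without advancing time (a new reading comes with each control period).
- snapshot(name): name is "side" or "top"; returns a dict with "frame" (400x640x3 uint8, red, green, blue), "depth" (400x640 float32, m along the optical axis (not along the pixel's ray), 0 where there is no reading), "intrinsics" (3x3 intrinsics, pixels), "k1" (the pictures are not rectified: a ray, as slopes to the right and down, at radius r is drawn at 1 + k1 r^2 times it, then the intrinsics apply), "rvec" (rotation vector, rad) and "tvec" (3), from world to camera coordinates, as OpenCV has them. Camera axes: x right, y down, z forward; pixel columns grow to the right and rows downward; lengths in m; the calibration is good to about 2 mm. A picture is of the moment at which its call begins.
- order.sign_off(): hands the job in; it is judged then, once.
The state is a dict: "clock": time; "joints": joint angles; "qd": joint speeds; "effort": joint torques, N m; "position": TCP position; "tool_rot": TCP orientation; "wrist_force": force on the tool from outside, world axes, zero at the start; "torque": the same for the moment, N m; "gripper_width": finger opening in m; "grasp_force": force on a finger pad.
Only numpy, scipy, OpenCV 4.12 (cv2) and the standard library are available. Lean on these libraries where they do the work, as an engineer would, in place of code of your own. Each camera call takes 0.05 s, during which the arm holds its last target. There are 200 camera calls.

## Working session

There is one attempt and no reset: what is moved stays moved. The work goes in short steps, Python scripts to look and compute and a tool call to move; the robot and the scene stay as the last step left them, time stands still between calls to the robot, and variables do not carry over. Pictures are saved under pics/ and viewed, at most 14 in all, crops included, and the job is handed in when it is done.

Besides the shell and the picture viewer there is one more tool, called after ">>>" as name([rows], argument=value, ...), one row to a line, values as JSON. jog_arm: Moves the arm, as the interface text tells. Its arguments: {"type":"object","properties":{"delta_pos":{"type":"array","items":{"type":"array","items":{"type":"number"}}},"spin":{"type":"array","items":{"type":"number"}},"hand":{"type":"array","items":{"type":"number"}},"newtons":{"type":"number"}},"required":["delta_pos","spin","hand"]}

```bash
mkdir -p pics; cat > h.py <<'E'
import numpy as np, cv2, json
from workcell import r, snapshot, order
def cam(name, save=None):
    s=snapshot(name)
    if save: cv2.imwrite('pics/'+save+'.png', s['frame'][:,:,::-1])
    s['R']=cv2.Rodrigues(np.array(s['rvec'],float))[0]; s['t']=np.array(s['tvec'],float).reshape(3)
    s['K']=np.array(s['intrinsics'],float)
    return s
def slopes(s,px):
    px=np.atleast_2d(np.array(px,float)); d=np.array([s['k1'],0,0,0,0],float)
    return cv2.undistortPoints(px.reshape(-1,1,2),s['K'],d).reshape(-1,2)
def plane(s,px,z):
    a=slopes(s,px); d=np.c_[a,np.ones(len(a))]@s['R']; c=-s['R'].T@s['t']
    return c+d*((z-c[2])/d[:,2])[:,None]
def cloud(s):
    v,u=np.mgrid[:400,:640]; a=slopes(s,np.c_[u.ravel(),v.ravel()]); z=s['depth'].ravel()[:,None]
    return ((np.c_[a,np.ones(len(a))]*z-s['t'])@s['R']).reshape(400,640,3)
def proj(s,P):
    return cv2.projectPoints(np.atleast_2d(np.array(P,float)),np.array(s['rvec'],float),s['t'],s['K'],np.array([s['k1'],0,0,0,0],float))[0].reshape(-1,2)
E
python3 - <<'E'
from h import *
for n in('top','side'):
    s=cam(n,n+'0'); print(n,s['K'].tolist(),s['k1'],-s['R'].T@s['t'],(s['R'][2]))
    np.savez(n+'0.npz',c=cloud(s),f=s['frame'])
print(r.get_state())
E
```

```text
top [[453.270783734716, 0.0, 324.3137929016089], [0.0, 453.270783734716, 201.0847495379702], [0.0, 0.0, 1.0]] 0.029123304295348238 [ 0.51358984 -0.10145897  1.48498466] [ 0.04285025  0.01027594 -0.99902866]
side [[423.8509727812588, 0.0, 328.02631345662513], [0.0, 423.8509727812588, 199.4071025474014], [0.0, 0.0, 1.0]] -0.025061303614842687 [0.29026064 0.68670979 1.20300824] [ 0.21411005 -0.57807346 -0.78739314]
{'clock': 0.1, 'joints': array([-1.40051764e+00,  5.28386571e-01,  1.43379316e+00, -2.22676931e-05,
        1.18137815e+00, -1.78537245e-01]), 'qd': array([ 0.00129275, -0.00065745, -0.00611888,  0.000536  ,  0.00036133,
       -0.00049938]), 'effort': array([-5.73342040e-04, -4.43305564e+01, -1.78586769e+01, -1.99815636e-04,
        3.88830595e-03, -4.19840291e-06]), 'position': array([ 0.21351194, -0.58675469,  0.25241716]), 'tool_rot': array([-3.13965501e+00, -3.28748127e-04,  3.48824085e-01]), 'wrist_force': array([ 0.23170625, -0.30614992,  0.01253721]), 'torque': array([-0.01400503, -0.03013439, -0.01162909]), 'grasp_force': 0.0, 'gripper_width': 0.08557044159008141}
```

View pics/top0.png

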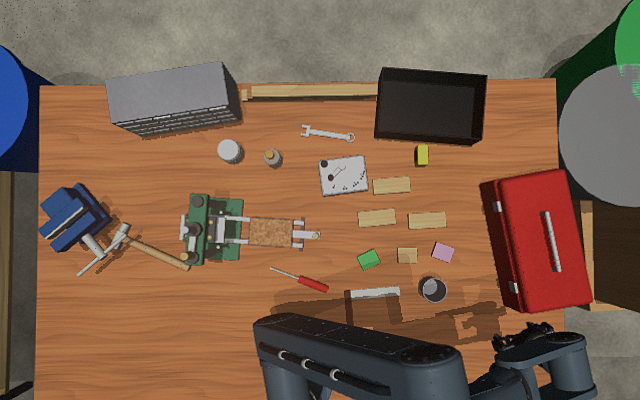

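View pics/side0.png

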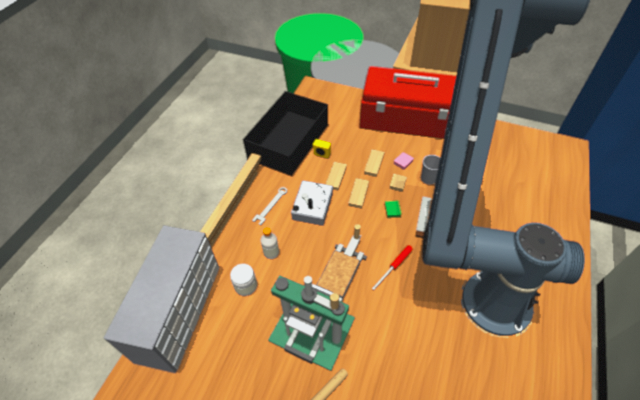

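The top view shows three full-length strips at (391,185), (377,218) and (427,220). The offcut is at (407,255), with green (369,259) and pink (443,252) look-alikes beside it. The bed's cork is at (270,232) with its handle at about (316,236). The press is at (205,230) and the timer at (343,175). I'll enlarge to confirm.

```bash
python3 - <<'E'
from h import *
f=np.load('top0.npz')['f'][:,:,::-1]
a=cv2.resize(f[180:280,170:330],(800,500),interpolation=cv2.INTER_CUBIC)
cv2.imwrite('pics/press.png',a)
b=cv2.resize(f[145:270,310:470],(768,600),interpolation=cv2.INTER_CUBIC)
cv2.imwrite('pics/strips.png',b)
for n in('top','side'):
    d=np.load(n+'0.npz'); c=d['c'];f=d['f']; hsv=cv2.cvtColor(f,cv2.COLOR_RGB2HSV)
    m=((c[...,2]>.012)&(c[...,2]<.03)&(c[...,0]>.2)&(c[...,0]<.9)&(abs(c[...,1])<.9)).astype(np.uint8)
    k,l,st,ce=cv2.connectedComponentsWithStats(m)
    for i in range(1,k):
        if st[i,4]>60:
            P=c[l==i]; rc=cv2.minAreaRect(P[:,:2].astype(np.float32)*1000)
            print(n,ce[i].round(),st[i,4],np.round(rc[0]),np.round(rc[1]),round(rc[2]),np.median(P[:,2]).round(4),hsv[l==i].mean(0).round())
    m=abs(c[...,2]-.035)<.005
    o=m&(hsv[...,0]<20)&(hsv[...,1]>80)&(c[...,0]>.2)&(c[...,0]<.9)
    P=c[o]; rc=cv2.minAreaRect(P[:,:2].astype(np.float32)*1000); print('cork?',len(P),rc)
E
```

```text
top [218. 123.] 69 [837. 258.] [  7. 155.] 9 0.0206 [13. 46. 66.]
top [391. 185.] 566 [ 625. -303.] [ 50. 121.] 3 0.0196 [ 20.  98. 176.]
top [ 93. 207.] 289 [565. 682.] [165.  77.] 38 0.026 [126.  84.  68.]
top [492. 242.] 248 [ 433. -620.] [394.   9.] 9 0.0211 [ 11. 200.  53.]
top [230. 224.] 561 [517. 215.] [179. 125.] 17 0.0167 [ 48.  44. 116.]
top [376. 218.] 569 [ 520. -254.] [ 50. 120.] 5 0.0199 [ 20.  98. 178.]
top [427. 220.] 576 [ 510. -415.] [ 50. 120.] 2 0.0195 [ 20.  99. 177.]
top [299. 222.] 62 [508.  -2.] [24. 40.] 10 0.0229 [ 54.  25. 149.]
top [121. 232.] 142 [478. 573.] [26. 82.] 61 0.0248 [ 27.  17. 152.]
top [154. 253.] 553 [417. 467.] [249.  47.] 72 0.0229 [ 17. 106. 152.]
top [222. 251.] 122 [415. 244.] [104.  42.] 74 0.0142 [54. 68. 88.]
top [443. 252.] 305 [ 407. -464.] [64. 49.] 69 0.0197 [156.  54. 175.]
top [407. 255.] 297 [ 400. -350.] [49. 62.] 3 0.0199 [ 18. 105. 171.]
top [368. 260.] 298 [ 386. -226.] [50. 61.] 26 0.0196 [ 59. 118. 152.]
top [308. 282.] 280 [327.  -3.] [193.  25.] 68 0.0217 [ 10. 162. 159.]
top [348. 305.] 167 [ 244. -159.] [87. 22.] 4 
[... 605 characters left out ...]
126.] 5 0.0204 [ 21. 118. 229.]
side [392. 208.] 217 [ 390. -226.] [50. 66.] 26 0.0197 [ 65. 221. 180.]
side [308. 220.] 96 [647. -76.] [112.  11.] 11 0.0216 [102.  17.  85.]
side [397. 260.] 269 [329.  -0.] [199.  26.] 69 0.0218 [  9. 196. 219.]
side [360. 255.] 61 [440.  -3.] [29. 46.] 74 0.0219 [ 33.  25. 174.]
side [193. 326.] 293 [822. 357.] [340.  62.] 89 0.0214 [29. 37. 97.]
side [247. 290.] 63 [725. 231.] [69. 28.] 39 0.0222 [ 24.  47. 127.]
side [311. 345.] 1110 [499. 297.] [129. 199.] 87 0.0149 [ 67.  80. 137.]
side [331. 385.] 381 [390. 405.] [112.  26.] 65 0.0237 [ 19. 126. 213.]
cork? 1322 ((537.434326171875, -507.4970703125), (1549.609375, 445.2943115234375), 80.58918762207031)
```

View pics/press.png

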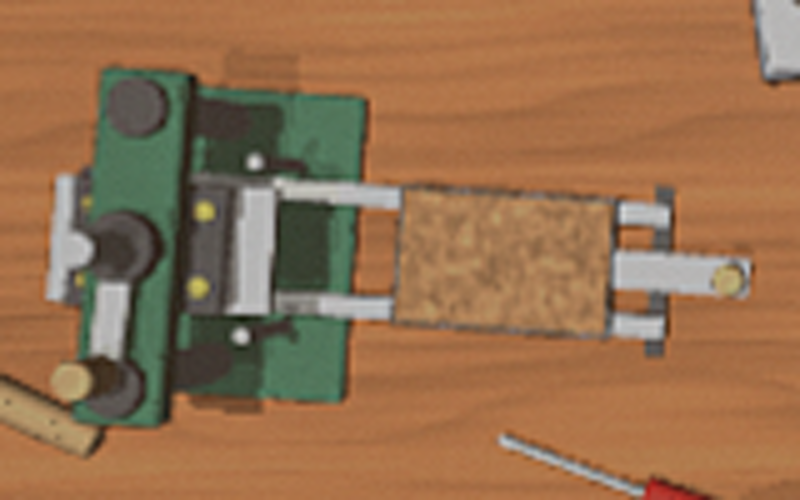

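View pics/strips.png

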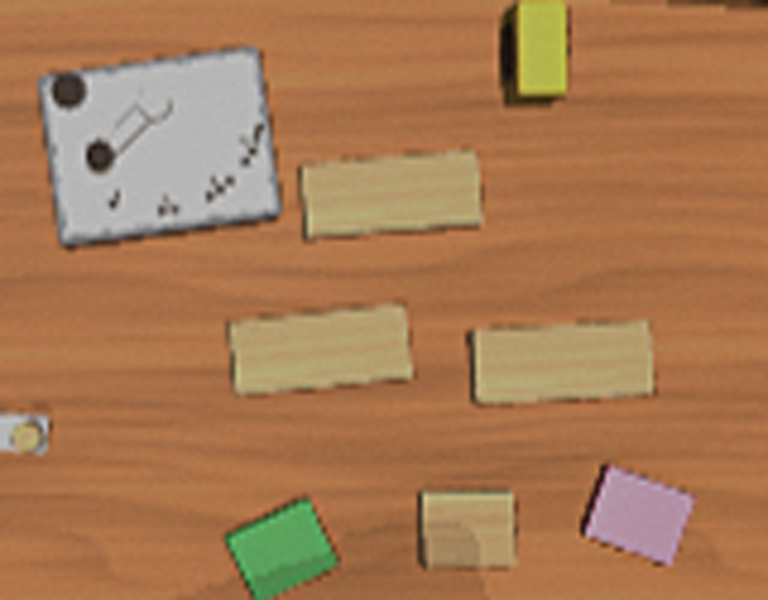

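Confirmed: there are three pale full-length strips. The plain-wood 62 mm block at crop (468,530) is the offcut. In the press crop, the crank knob is at (72,380), the handle at (728,280) and the cork is centred at (505,262). Next I'll measure the bed, handle, crank and timer.

```bash
cat > meas.py <<'E'
from h import *
def bed(s):
    c=cloud(s); hsv=cv2.cvtColor(s['frame'],cv2.COLOR_RGB2HSV)
    m=((abs(c[...,2]-.035)<.006)&(hsv[...,1]>70)&(c[...,0]>.38)&(c[...,0]<.62)&(c[...,1]>-.06)&(c[...,1]<.35)).astype(np.uint8)
    k,l,st,ce=cv2.connectedComponentsWithStats(m)
    i=1+np.argmax(st[1:,4]); cn=cv2.findContours((l==i).astype(np.uint8),0,2)[0][0].reshape(-1,2)
    P=plane(s,cn,.035); rc=cv2.minAreaRect((P[:,:2]*1000).astype(np.float32)); return rc,st[i,4]
def blobs(s,lo,hi,box,area=5):
    c=cloud(s); m=((c[...,2]>lo)&(c[...,2]<hi)&(c[...,0]>box[0])&(c[...,0]<box[1])&(c[...,1]>box[2])&(c[...,1]<box[3])).astype(np.uint8)
    k,l,st,ce=cv2.connectedComponentsWithStats(m)
    for i in range(1,k):
        if st[i,4]>=area:
            P=plane(s,ce[i],np.median(c[l==i][:,2])); rgb=s['frame'][l==i].mean(0).round()
            q=cv2.minAreaRect((c[l==i][:,:2]*1000).astype(np.float32))
            print('  px',ce[i].round(1),st[i,4],'xyz',P[0].round(4),'rgb',rgb,'rect',np.round(q[0]),np.round(q[1]),round(q[2],1))
E
python3 - <<'E'
from meas import *
for n in('top','side'):
    s=cam(n); print(n,bed(s))
    print('handle');blobs(s,.088,.10,(.38,.6,-.2,.02))
    print('crank');blobs(s,.284,.30,(.3,.7,.1,.45),3)
    print('head');blobs(s,.21,.225,(.3,.7,.1,.45),20)
    print('rods');blobs(s,.126,.134,(.3,.7,.1,.45),2)
    print('timer');blobs(s,.041,.049,(.5,.8,-.28,0),50)
    print('lever knob');blobs(s,.085,.097,(.5,.8,-.28,0),4)
    print('by');blobs(s,.07,.14,(.6,.8,-.05,.4),10)
E
```

```text
top (((478.6354064941406, 85.92466735839844), (139.2073974609375, 89.55583953857422), 85.32449340820312), np.int32(1107))
handle
  px [315.1 236. ] 30 xyz [ 0.4667 -0.0575  0.0917] rgb [172. 153. 108.] rect [467. -57.] [17. 17.] 63.1
crank
  px [189.6 229.5] 13 xyz [0.4948 0.2661 0.2912] rgb [61. 53. 46.] rect [495. 266.] [13.  4.] 10.9
  px [183.8 255.9] 55 xyz [0.4257 0.2815 0.2903] rgb [167. 141.  98.] rect [425. 282.] [20. 20.] 18.1
head
  px [198.3 225.7] 752 xyz [0.5038 0.2646 0.2172] rgb [74. 98. 75.] rect [494. 272.] [ 54. 199.] 85.1
  px [186.5 242.3] 46 xyz [0.4579 0.2976 0.2168] rgb [ 83. 103.  75.] rect [457. 298.] [10. 47.] 84.1
rods
  px [210.6 202.7] 7 xyz [0.5715 0.2535 0.1284] rgb [65. 56. 49.] rect [571. 253.] [ 3. 12.] 82.6
  px [221.2 212.2] 6 xyz [0.5427 0.2214 0.1306] rgb [155. 154. 151.] rect [542. 221.] [7. 4.] 46.7
  px [217.7 247.2] 6 xyz [0.4384 0.2327 0.1278] rgb [168. 168. 164.] rect [438. 233.] [6. 5.] 60.1
timer
  px [343.4 175.7] 1249 xyz [ 0.6553 -0.1484  0.0451] rgb [170. 169. 168.] rect [ 657. -147.] [114. 149.] 7.0
lever knob
  px [330.4 177. ] 25 
[... 1283 characters left out ...]
88 0.1297] rgb [96. 99. 94.] rect [411. 288.] [5. 1.] 23.3
  px [320.9 334.7] 9 xyz [0.4464 0.3205 0.1289] rgb [197. 202. 197.] rect [447. 321.] [6. 5.] 60.1
timer
  px [313.2 199.3] 842 xyz [ 0.6532 -0.1456  0.0458] rgb [218. 220. 221.] rect [ 657. -147.] [115. 153.] 6.8
lever knob
  px [289.8 158.2] 22 xyz [ 0.7873 -0.259   0.0915] rgb [23. 23. 23.] rect [ 785. -261.] [31. 15.] 55.6
  px [309.9 200.1] 22 xyz [ 0.6487 -0.1073  0.0895] rgb [93. 95. 95.] rect [ 648. -107.] [14. 18.] 21.7
by
  px [268.6 238.5] 243 xyz [0.7121 0.0798 0.0928] rgb [196. 172. 134.] rect [712.  81.] [51. 42.] 34.3
  px [242.  274.4] 388 xyz [0.7374 0.2146 0.0798] rgb [226. 227. 226.] rect [738. 213.] [65. 67.] 70.2
```

Measurements agree with the given sizes:

| Item | Measured |
|---|---|
| Bed centre | (0.4785, 0.0858) |
| Bed yaw | −4.7° |
| Handle | (0.4667, −0.0577) |
| Press axis | (0.494, 0.275) |
| Crank turn | 0 |
| Strips | three, yaws about +3 to +5° |

I'll turn the tool first.

>>> jog_arm([
  [0, 0, 0],
  [0, 0, 0],
  [0, 0, 0],
  [0, 0, 0],
  [0, 0, 0],
  [0, 0, 0],
  [0, 0, 0],
  [0, 0, 0],
  [0, 0, 0],
  [0, 0, 0],
  [0, 0, 0],
  [0, 0, 0],
  [0, 0, 0],
], spin=[-1.12, -1.12, -1.12, -1.12, -1.12, -1.12, -1.12, -1.12, -1.12, -1.12, -1.13, -1.13, -1.13], hand=[1, 1, 1, 1, 1, 1, 1, 1, 1, 1, 1, 1, 1])

```text
clock: 1.28
position: [0.2136, -0.5871, 0.253]
tool_rot: [-3.142, -0.001, 1.627]
wrist_force: [0.4, 0.4, -0.7]
gripper_width: 0.0855
grasp_force: 0.0
```

>>> jog_arm([
  [0.013, 0.0254, 0],
  [0.013, 0.0254, 0],
  [0.013, 0.0254, 0],
  [0.013, 0.0254, 0],
  [0.013, 0.0254, 0],
  [0.013, 0.0254, 0],
  [0.013, 0.0254, 0],
  [0.013, 0.0254, 0],
  [0.013, 0.0254, 0],
  [0.013, 0.0254, 0],
  [0.013, 0.0254, 0],
  [0.013, 0.0254, 0],
  [0, 0, 0.03],
  [0, 0, 0.03],
  [0, 0, 0.03],
  [0, 0, 0.03],
  [0, 0, 0],
], spin=[0, 0, 0, 0, 0, 0, 0, 0, 0, 0, 0, 0, 0, 0, 0, 0, 0], hand=[1, 1, 1, 1, 1, 1, 1, 1, 1, 1, 1, 1, 1, 1, 1, 1, 1])

```text
clock: 2.7
position: [0.507, -0.4123, 0.1267]
tool_rot: [-3.133, -0.011, 1.622]
wrist_force: [-0.6, 0.9, -0.8]
gripper_width: 0.0855
grasp_force: 0.0
```

```bash
cat > strips.py <<'E'
from h import *
def strips(s,zt=.02):
    c=cloud(s); hsv=cv2.cvtColor(s['frame'],cv2.COLOR_RGB2HSV)
    m=((abs(c[...,2]-zt)<.007)&(c[...,0]>.35)&(c[...,0]<.75)&(c[...,1]>-.55)&(c[...,1]<.2)&(hsv[...,0]>14)&(hsv[...,0]<26)&(hsv[...,1]>50)&(hsv[...,1]<150)&(hsv[...,2]>80)).astype(np.uint8)
    for cn in cv2.findContours(m,0,2)[0]:
        if cv2.contourArea(cn)<120: continue
        P=plane(s,cn.reshape(-1,2),zt); q=cv2.minAreaRect((P[:,:2]*1000).astype(np.float32))
        print('  ',np.round(q[0],1),np.round(q[1]),round(q[2],1))
E
python3 - <<'E'
from strips import *
for n in('top','side'):
    print(n); strips(cam(n))
s=r.get_state(); print(s['position'],s['tool_rot'])
E
```

```text
top
   [ 509.8 -390.4] [71. 48.] 89.3
   [ 520.9 -253.3] [ 49. 120.] 5.3
   [ 625.  -302.6] [ 49. 120.] 3.8
side
   [ 520.1 -252.4] [ 50. 125.] 5.2
   [ 402.1 -347. ] [49. 70.] 0.1
   [ 624.1 -301.7] [ 50. 126.] 4.0
   [ 509.9 -414.3] [ 49. 125.] 3.4
[ 0.50959515 -0.41542422  0.13233643] [-3.13976980e+00 -2.33981682e-03  1.62197814e+00]
```

>>> jog_arm([
  [0, 0, 0.025],
  [0, 0, 0.025],
  [0, 0, 0.025],
  [0, 0, 0.02],
  [0, 0, 0.011],
  [0, 0, 0],
  [0, 0, 0],
  [0, 0, 0],
], spin=[0, 0, 0, 0, 0, 0, 0, 0], hand=[1, 1, 1, 1, 1, 1, 1, 1], newtons=50)

```text
clock: 3.47
position: [0.5112, -0.4173, 0.0295]
tool_rot: [3.139, 0.003, 1.622]
wrist_force: [0.6, 0.0, -0.6]
gripper_width: 0.0856
grasp_force: 0.0
```

>>> jog_arm([
  [0, 0, 0],
  [0, 0, 0],
  [0, 0, 0],
  [0, 0, 0],
  [0, 0, 0],
  [0, 0, 0],
  [0, 0, 0],
  [0, 0, 0],
], spin=[0, 0, 0, 0, 0, 0, 0, 0], hand=[0.3, 0.3, 0.3, 0.3, 0.3, 0.3, 0.3, 0.3])

```text
clock: 4.13
position: [0.5107, -0.4166, 0.0288]
tool_rot: [3.14, 0.002, 1.622]
wrist_force: [-0.1, 0.7, 6.9]
gripper_width: 0.049
grasp_force: 53.3
```

>>> jog_arm([
  [0, 0, -0.02],
  [0, 0, -0.03],
  [0, 0, -0.03],
  [0, 0, -0.03],
  [0, 0, -0.03],
  [0, 0, -0.02],
  [0, 0, 0],
  [0, 0, 0],
  [0, 0, 0],
], spin=[0, 0, 0.3, 0.3, 0.3, 0.3, 0.33, 0, 0], hand=[0.3, 0.3, 0.3, 0.3, 0.3, 0.3, 0.3, 0.3, 0.3])

```text
clock: 4.88
position: [0.5096, -0.4154, 0.187]
tool_rot: [-3.141, -0.001, 1.489]
wrist_force: [0.7, 0.7, -0.8]
gripper_width: 0.0485
grasp_force: 52.6
```

>>> jog_arm([
  [0.015, -0.002, 0],
  [0.025, -0.004, 0],
  [0.028, -0.004, 0],
  [0.028, -0.004, 0],
  [0.028, -0.004, 0],
  [0.028, -0.004, 0],
  [0.028, -0.004, 0],
  [0.028, -0.004, 0],
  [0.028, -0.004, 0],
  [0.028, -0.004, 0],
  [0.028, -0.004, 0],
  [0.028, -0.004, 0],
  [0.028, -0.004, 0],
  [0.028, -0.004, 0],
  [0.028, -0.004, 0],
  [0.028, -0.004, 0],
  [0.028, -0.005, 0],
  [0.028, -0.005, 0],
  [0.02, -0.004, 0],
  [0, 0, 0],
], spin=[0, 0, 0, 0, 0, 0, 0, 0, 0, 0, 0, 0, 0, 0, 0, 0, 0, 0, 0, 0], hand=[0.3, 0.3, 0.3, 0.3, 0.3, 0.3, 0.3, 0.3, 0.3, 0.3, 0.3, 0.3, 0.3, 0.3, 0.3, 0.3, 0.3, 0.3, 0.3, 0.3])

```text
clock: 6.55
position: [0.4739, 0.0998, 0.1861]
tool_rot: [-3.137, -0.001, 1.493]
wrist_force: [-0.4, -0.0, -1.7]
gripper_width: 0.0485
grasp_force: 52.6
```

```bash
python3 - <<'E'
from strips import *
print(r.get_state()['position'])
for n in('top','side'):
    s=cam(n,'c1'+n); print(n); strips(s); 
s=r.get_state(); print(s['position'],s['tool_rot'],s['gripper_width'],s['grasp_force'],s['wrist_force'])
E
```

```text
[0.47387154 0.09981527 0.18613137]
top
   [ 401.4 -350.8] [61. 48.] 89.4
   [ 520.8 -253.5] [ 49. 119.] 5.3
   [ 625.1 -302.8] [ 49. 119.] 3.8
side
[0.47520509 0.09714737 0.1864291 ] [-3.13936935e+00  4.73116619e-04  1.49118889e+00] 0.0483632713720828 52.618407011032104 [-0.13016697  0.75666298 -0.88203573]
```

View pics/c1side.png

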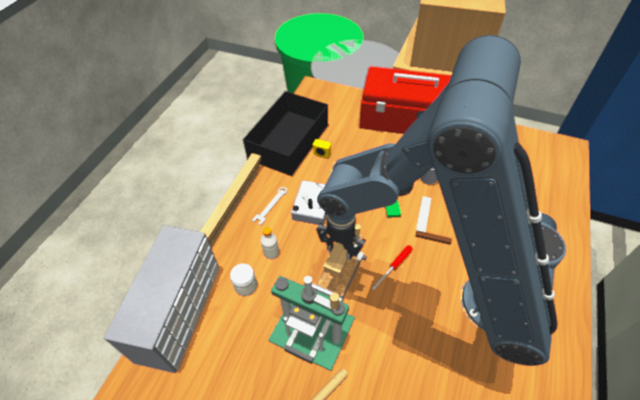

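The strip is held above the bed at about (340,265) in the side view. Next I'll lower it.

>>> jog_arm([
  [-0.013, 0.004, 0.02],
  [0, 0, 0.025],
  [0, 0, 0.025],
  [0, 0, 0.02],
  [0, 0, 0.015],
  [0, 0, 0.01],
  [0, 0, 0.006],
  [0, 0, 0],
  [0, 0, 0],
  [0, 0, 0],
], spin=[0, 0, 0, 0, 0, 0, 0, 0, 0, 0], hand=[0.3, 0.3, 0.3, 0.3, 0.3, 0.3, 0.3, 0.3, 0.3, 0.3])

```text
clock: 7.48
position: [0.4796, 0.0831, 0.067]
tool_rot: [3.14, -0.0, 1.488]
wrist_force: [-0.0, -0.1, -0.2]
gripper_width: 0.0489
grasp_force: 52.6
```

>>> jog_arm([
  [0, 0, 0.002],
  [0, 0, 0],
  [0, 0, 0],
  [0, 0, 0],
], spin=[0, 0, 0, 0], hand=[0.3, 0.3, 0.3, 0.3])

```text
clock: 7.82
position: [0.4791, 0.0834, 0.0647]
tool_rot: [3.141, -0.0, 1.489]
wrist_force: [-0.9, 0.2, -0.0]
gripper_width: 0.0485
grasp_force: 52.6
```

>>> jog_arm([
  [0, 0, 0],
  [0, 0, 0],
  [0, 0, 0],
  [0, 0, 0],
  [0, 0, 0],
  [0, 0, -0.02],
  [0, 0, -0.03],
  [0, 0, -0.03],
  [0, 0, -0.03],
  [0, 0, -0.02],
  [0, 0, 0],
  [0, 0, 0],
], spin=[0, 0, 0, 0, 0, 0, 0, 0, 0, 0, 0, 0], hand=[1, 1, 1, 1, 1, 1, 1, 1, 1, 1, 1, 1])

```text
clock: 8.82
position: [0.4795, 0.0833, 0.1954]
tool_rot: [3.139, -0.0, 1.489]
wrist_force: [-0.6, -0.0, -1.1]
gripper_width: 0.0852
grasp_force: 0.0
```

>>> jog_arm([
  [-0.016, 0.003, 0],
  [-0.026, 0.0055, 0],
  [-0.026, 0.0055, 0],
  [-0.026, 0.0055, 0],
  [-0.026, 0.0055, 0],
  [-0.026, 0.0055, 0],
  [-0.026, 0.0055, 0],
  [-0.026, 0.0055, 0],
  [-0.026, 0.0055, 0],
  [-0.026, 0.0055, 0],
  [-0.026, 0.005, 0],
  [-0.026, 0.005, 0],
  [-0.026, 0.005, 0],
  [-0.004, 0.001, 0],
  [0, 0, 0],
  [0, 0, 0],
  [0, 0, 0],
  [0, 0, 0],
], spin=[0, 0, 0, 0, 0, 0, 0, 0, 0, 0, 0, 0, 0, 0, -1, -0.98, 0, 0], hand=[1, 1, 1, 1, 1, 1, 1, 1, 1, 1, 1, 1, 1, 1, 1, 1, 1, 1])

```text
clock: 10.32
position: [0.5191, -0.2522, 0.1929]
tool_rot: [-3.139, -0.002, 1.659]
wrist_force: [1.1, -0.4, 1.2]
gripper_width: 0.0852
grasp_force: 0.0
```

```bash
python3 - <<'E'
from strips import *
for n in('top','side'):
    s=cam(n); print(n); strips(s); print(' stack');strips(s,.055)
s=r.get_state(); print(s['position'],s['tool_rot'])
E
```

```text
top
   [ 625.1 -302.9] [ 49. 119.] 3.6
 stack
   [476.8  83. ] [119.  50.] 85.2
side
   [ 519.6 -252.4] [ 50. 125.] 4.9
   [ 402.1 -348.2] [50. 67.] 1.2
   [ 624.1 -302.2] [ 50. 125.] 4.0
 stack
   [476.3  84.1] [123.  51.] 85.6
[ 0.51953772 -0.25240137  0.19349974] [-3.14024141e+00 -1.33966525e-03  1.66009483e+00]
```

>>> jog_arm([
  [0, 0, 0.02],
  [0, 0, 0.03],
  [0, 0, 0.03],
  [0, 0, 0.03],
  [0, 0, 0.025],
  [0, 0, 0.02],
  [0, 0, 0.01],
  [0, 0, 0.001],
  [0, 0, 0],
  [0, 0, 0],
  [0, 0, 0],
], spin=[0, 0, 0, 0, 0, 0, 0, 0, 0, 0, 0], hand=[1, 1, 1, 1, 1, 1, 1, 1, 1, 1, 1])

```text
clock: 11.33
position: [0.5209, -0.2538, 0.0298]
tool_rot: [3.139, 0.002, 1.661]
wrist_force: [1.6, -0.3, -0.6]
gripper_width: 0.0857
grasp_force: 0.0
```

>>> jog_arm([
  [0, 0, 0],
  [0, 0, 0],
  [0, 0, 0],
  [0, 0, 0],
  [0, 0, 0],
  [0, 0, 0],
  [0, 0, 0],
  [0, 0, 0],
], spin=[0, 0, 0, 0, 0, 0, 0, 0], hand=[0.3, 0.3, 0.3, 0.3, 0.3, 0.3, 0.3, 0.3])

```text
clock: 12.0
position: [0.5205, -0.2536, 0.0294]
tool_rot: [3.14, 0.001, 1.661]
wrist_force: [0.4, 0.9, 5.6]
gripper_width: 0.0483
grasp_force: 52.6
```

>>> jog_arm([
  [0, 0, -0.02],
  [0, 0, -0.03],
  [0, 0, -0.03],
  [0, 0, -0.03],
  [0, 0, -0.03],
  [0, 0, -0.02],
  [0, 0, 0],
  [0, 0, 0],
  [0, 0, 0],
  [0, 0, 0],
], spin=[0, 0, 0, 0.5, 0.5, 0.5, 0.45, 0, 0, 0], hand=[0.3, 0.3, 0.3, 0.3, 0.3, 0.3, 0.3, 0.3, 0.3, 0.3])

```text
clock: 12.83
position: [0.5192, -0.2527, 0.1874]
tool_rot: [-3.14, -0.001, 1.492]
wrist_force: [-0.5, 0.1, -1.0]
gripper_width: 0.0485
grasp_force: 52.1
```

>>> jog_arm([
  [0.016, -0.003, 0],
  [0.026, -0.005, 0],
  [0.026, -0.005, 0],
  [0.026, -0.005, 0],
  [0.026, -0.005, 0],
  [0.026, -0.0055, 0],
  [0.026, -0.0055, 0],
  [0.026, -0.0055, 0],
  [0.026, -0.0055, 0],
  [0.026, -0.005, 0],
  [0.026, -0.005, 0],
  [0.026, -0.005, 0],
  [0.026, -0.005, 0],
  [0.005, -0.001, 0],
  [0, 0, 0],
  [0, 0, 0],
  [0, 0, 0],
], spin=[0, 0, 0, 0, 0, 0, 0, 0, 0, 0, 0, 0, 0, 0, 0, 0, 0], hand=[0.3, 0.3, 0.3, 0.3, 0.3, 0.3, 0.3, 0.3, 0.3, 0.3, 0.3, 0.3, 0.3, 0.3, 0.3, 0.3, 0.3])

```text
clock: 14.25
position: [0.4807, 0.0834, 0.1881]
tool_rot: [-3.141, 0.0, 1.491]
wrist_force: [-0.1, 0.2, 0.1]
gripper_width: 0.0485
grasp_force: 57.3
```

>>> jog_arm([
  [0, 0, 0.02],
  [0, 0, 0.025],
  [0, 0, 0.025],
  [0, 0, 0.015],
  [0, 0, 0.01],
  [0, 0, 0.004],
  [0, 0, 0],
  [0, 0, 0],
  [0, 0, 0],
], spin=[0, 0, 0, 0, 0, 0, 0, 0, 0], hand=[0.3, 0.3, 0.3, 0.3, 0.3, 0.3, 0.3, 0.3, 0.3])

```text
clock: 15.0
position: [0.4815, 0.0838, 0.0902]
tool_rot: [3.14, -0.0, 1.491]
wrist_force: [-0.7, 0.3, -0.2]
gripper_width: 0.0483
grasp_force: 57.3
```

>>> jog_arm([
  [0, -0.001, 0.003],
  [0, 0, 0.002],
  [0, 0, 0],
  [0, 0, 0],
  [0, 0, 0],
], spin=[0, 0, 0, 0, 0], hand=[0.3, 0.3, 0.3, 0.3, 0.3])

```text
clock: 15.42
position: [0.4797, 0.0841, 0.0845]
tool_rot: [3.141, 0.0, 1.491]
wrist_force: [0.3, -0.1, 0.6]
gripper_width: 0.0486
grasp_force: 57.4
```

>>> jog_arm([
  [0, 0, 0],
  [0, 0, 0],
  [0, 0, 0],
  [0, 0, 0],
  [0, 0, 0],
  [0, 0, -0.02],
  [0, 0, -0.03],
  [0, 0, -0.03],
  [0, 0, -0.02],
  [0, 0, -0.01],
  [0, 0, 0],
  [0, 0, 0],
], spin=[0, 0, 0, 0, 0, 0, 0, 0, 0, 0, 0, 0], hand=[1, 1, 1, 1, 1, 1, 1, 1, 1, 1, 1, 1])

```text
clock: 16.42
position: [0.4797, 0.0841, 0.1947]
tool_rot: [3.14, -0.0, 1.491]
wrist_force: [-0.6, -0.4, -0.5]
gripper_width: 0.0853
grasp_force: 0.0
```

>>> jog_arm([
  [-0.017, 0.008, 0],
  [-0.025, 0.012, 0],
  [-0.025, 0.012, 0],
  [-0.025, 0.012, 0],
  [-0.025, 0.012, 0],
  [-0.025, 0.012, 0],
  [-0.025, 0.012, 0],
  [-0.025, 0.012, 0],
  [-0.025, 0.012, 0],
  [-0.025, 0.012, 0],
  [-0.025, 0.012, 0],
  [-0.025, 0.012, 0],
  [-0.025, 0.012, 0],
  [-0.025, 0.012, 0],
  [-0.025, 0.012, 0],
  [-0.006, 0, 0],
  [0, 0, 0],
  [0, 0, 0],
  [0, 0, 0],
  [0, 0, 0],
], spin=[0, 0, 0, 0, 0, 0, 0, 0, 0, 0, 0, 0, 0, 0, 0, 0, -0.84, -0.84, 0, 0], hand=[1, 1, 1, 1, 1, 1, 1, 1, 1, 1, 1, 1, 1, 1, 1, 1, 1, 1, 1, 1])

```text
clock: 18.08
position: [0.6246, -0.301, 0.1926]
tool_rot: [-3.139, -0.002, 1.636]
wrist_force: [0.0, 0.3, -0.5]
gripper_width: 0.0855
grasp_force: 0.0
```

```bash
python3 - <<'E'
from strips import *
for n in('top','side'):
    s=cam(n); print(n); strips(s); print(' stack');strips(s,.075)
s=r.get_state(); print(s['position'],s['tool_rot'])
E
```

```text
top
   [ 399.8 -350.9] [61. 45.] 89.4
 stack
   [477.6  83.3] [119.  49.] 85.4
side
   [ 605.9 -319.1] [ 51. 125.] 3.6
 stack
   [477.1  84.3] [123.  50.] 85.0
[ 0.62501583 -0.30104159  0.19338156] [-3.14023533e+00 -1.16587399e-03  1.63672141e+00]
```

The last strip was knocked to (0.606, −0.319), so I'll follow it.

>>> jog_arm([
  [-0.009, -0.01, 0],
  [-0.008, -0.01, 0],
  [0, 0, 0.02],
  [0, 0, 0.03],
  [0, 0, 0.02],
  [0, 0, 0],
  [0, 0, 0],
  [0, 0, 0],
], spin=[0, 0, 0, 0, 0, 0, 0, 0], hand=[1, 1, 1, 1, 1, 1, 1, 1])

```text
clock: 18.85
position: [0.6069, -0.3212, 0.1256]
tool_rot: [3.14, 0.002, 1.637]
wrist_force: [0.4, -0.1, 1.0]
gripper_width: 0.0852
grasp_force: 0.0
```

```bash
python3 - <<'E'
from strips import *
s=cam('side'); strips(s)
s=r.get_state(); print(s['position'],s['tool_rot'])
E
```

```text
[ 605.5 -317.6] [ 51. 128.] 4.5
[ 0.60733988 -0.3213031   0.12623723] [3.13900506e+00 2.41939395e-03 1.63712795e+00]
```

>>> jog_arm([
  [0.002, -0.001, 0.02],
  [0, 0, 0.03],
  [0, 0, 0.02],
  [0, 0, 0.02],
  [0, 0, 0.007],
  [0, 0, 0],
  [0, 0, 0],
  [0, 0, 0],
], spin=[0, 0, 0, 0, 0, 0, 0, 0], hand=[1, 1, 1, 1, 1, 1, 1, 1])

```text
clock: 19.57
position: [0.6068, -0.3191, 0.0294]
tool_rot: [3.139, 0.003, 1.638]
wrist_force: [-0.4, 0.4, -0.1]
gripper_width: 0.0859
grasp_force: 0.0
```

>>> jog_arm([
  [0, 0, 0],
  [0, 0, 0],
  [0, 0, 0],
  [0, 0, 0],
  [0, 0, 0],
  [0, 0, 0],
  [0, 0, 0],
  [0, 0, 0],
], spin=[0, 0, 0, 0, 0, 0, 0, 0], hand=[0.3, 0.3, 0.3, 0.3, 0.3, 0.3, 0.3, 0.3])

```text
clock: 20.23
position: [0.6064, -0.3187, 0.0288]
tool_rot: [3.14, 0.002, 1.638]
wrist_force: [-0.5, 0.2, 5.8]
gripper_width: 0.0488
grasp_force: 53.8
```

>>> jog_arm([
  [0, 0, -0.02],
  [0, 0, -0.03],
  [0, 0, -0.03],
  [0, 0, -0.03],
  [0, 0, -0.03],
  [0, 0, -0.02],
  [0, 0, 0],
  [0, 0, 0],
  [0, 0, 0],
  [0, 0, 0],
], spin=[0, 0, 0, 0.4, 0.4, 0.5, 0.4, 0, 0, 0], hand=[0.3, 0.3, 0.3, 0.3, 0.3, 0.3, 0.3, 0.3, 0.3, 0.3])

```text
clock: 21.07
position: [0.6045, -0.3175, 0.1858]
tool_rot: [-3.139, -0.002, 1.49]
wrist_force: [0.4, -0.6, -2.5]
gripper_width: 0.0486
grasp_force: 53.1
```

>>> jog_arm([
  [0.015, -0.006, 0],
  [0.0235, -0.0094, 0],
  [0.0235, -0.0094, 0],
  [0.0235, -0.0094, 0],
  [0.0235, -0.0094, 0],
  [0.0235, -0.0094, 0],
  [0.0235, -0.0094, 0],
  [0.0235, -0.0094, 0],
  [0.0235, -0.0094, 0],
  [0.0235, -0.0094, 0],
  [0.0235, -0.0094, 0],
  [0.0235, -0.0094, 0],
  [0.0235, -0.0094, 0],
  [0.0235, -0.0094, 0],
  [0.0235, -0.0094, 0],
  [0.0235, -0.0094, 0],
  [0.0235, -0.0094, 0],
  [0, 0, 0],
  [0, 0, 0],
  [0, 0, 0],
], spin=[0, 0, 0, 0, 0, 0, 0, 0, 0, 0, 0, 0, 0, 0, 0, 0, 0, 0, 0, 0], hand=[0.3, 0.3, 0.3, 0.3, 0.3, 0.3, 0.3, 0.3, 0.3, 0.3, 0.3, 0.3, 0.3, 0.3, 0.3, 0.3, 0.3, 0.3, 0.3, 0.3])

```text
clock: 22.73
position: [0.4815, 0.0841, 0.1868]
tool_rot: [-3.141, 0.0, 1.49]
wrist_force: [-0.6, -0.5, -1.0]
gripper_width: 0.0484
grasp_force: 53.1
```

>>> jog_arm([
  [0, 0, 0.02],
  [0, 0, 0.025],
  [0, 0, 0.02],
  [0, 0, 0.01],
  [0, 0, 0],
  [0, 0, 0],
  [0, 0, 0],
  [0, 0, 0],
], spin=[0, 0, 0, 0, 0, 0, 0, 0], hand=[0.3, 0.3, 0.3, 0.3, 0.3, 0.3, 0.3, 0.3])

```text
clock: 23.4
position: [0.4824, 0.0841, 0.1133]
tool_rot: [3.139, -0.0, 1.489]
wrist_force: [0.3, -0.2, -1.1]
gripper_width: 0.0485
grasp_force: 53.0
```

```bash
python3 - <<'E'
from strips import *
s=cam('side'); c=s['frame'][200:350,240:440,::-1]; cv2.imwrite('pics/held3.png',cv2.resize(c,(800,600),interpolation=cv2.INTER_CUBIC))
s=r.get_state(); print(s['position'],s['tool_rot'],s['gripper_width'])
E
```

```text
[0.48222212 0.08415901 0.11335561] [ 3.13918352e+00 -6.44412330e-05  1.48924421e+00] 0.048678977708291854
```

View pics/held3.png

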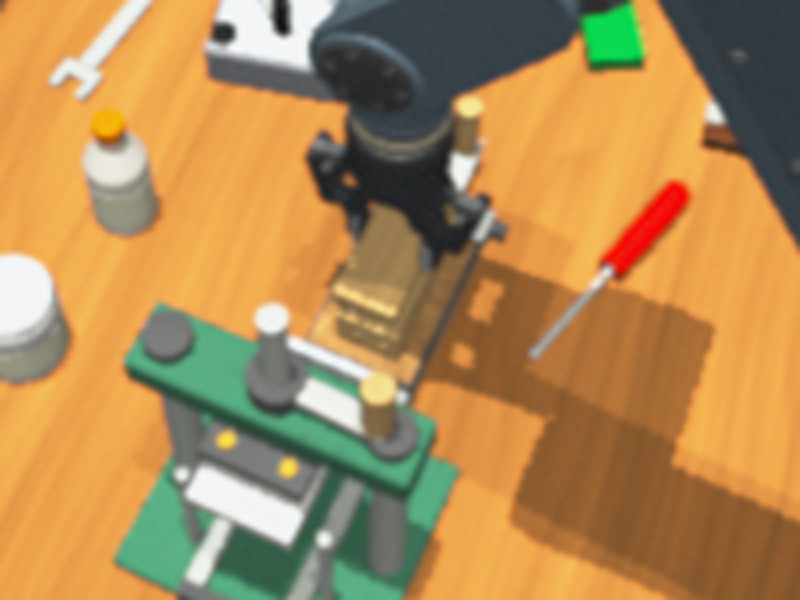

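The crop shows the third strip at (380,270), level and aligned over the two stacked ones at (370,325). I'll lower it and let go.

>>> jog_arm([
  [0, -0.001, 0.005],
  [0, 0, 0.004],
  [0, 0, 0],
  [0, 0, 0],
  [0, 0, 0],
  [0, 0, 0],
], spin=[0, 0, 0, 0, 0, 0], hand=[0.3, 0.3, 0.3, 0.3, 0.3, 0.3])

```text
clock: 23.95
position: [0.4807, 0.0845, 0.1037]
tool_rot: [3.141, -0.0, 1.49]
wrist_force: [-1.1, 0.2, 6.2]
gripper_width: 0.0485
grasp_force: 53.8
```

>>> jog_arm([
  [0, 0, 0],
  [0, 0, 0],
  [0, 0, 0],
  [0, 0, 0],
  [0, 0, 0],
  [0, 0, -0.02],
  [0, 0, -0.03],
  [0, 0, -0.03],
  [0, 0, -0.02],
  [0, 0, 0],
  [0, 0, 0],
  [0, 0, 0],
], spin=[0, 0, 0, 0, 0, 0, 0, 0, 0, 0, 0, 0], hand=[1, 1, 1, 1, 1, 1, 1, 1, 1, 1, 1, 1])

```text
clock: 24.95
position: [0.4797, 0.0844, 0.2027]
tool_rot: [-3.14, 0.0, 1.489]
wrist_force: [-0.3, -0.3, -0.9]
gripper_width: 0.0854
grasp_force: 0.0
```

>>> jog_arm([
  [-0.015, 0, 0],
  [-0.026, 0, 0],
  [-0.026, 0, 0],
  [-0.026, 0, 0],
  [-0.026, -0.001, 0],
  [-0.024, 0, 0],
  [0, 0, 0],
  [0, 0, 0],
  [0, 0, 0],
], spin=[0, 0, 0, 0, 0, 0, 0, 0, 0], hand=[1, 1, 1, 1, 1, 1, 1, 1, 1])

```text
clock: 25.7
position: [0.4669, -0.0574, 0.2022]
tool_rot: [-3.139, -0.001, 1.489]
wrist_force: [-0.6, -0.1, 0.2]
gripper_width: 0.0853
grasp_force: 0.0
```

```bash
python3 - <<'E'
from strips import *
for n in('top','side'):
    s=cam(n); print(n); strips(s,.095)
s=r.get_state(); print(s['position'],s['tool_rot'])
E
```

```text
top
   [478.8  88.7] [106.  50.] 85.2
side
   [478.   82.7] [123.  51.] 86.0
[ 0.46722953 -0.0569117   0.20266766] [-3.13977837e+00 -7.97283408e-04  1.49054669e+00]
```

>>> jog_arm([
  [-0.001, 0, 0.02],
  [0, 0, 0.03],
  [0, 0, 0.03],
  [0, 0, 0.025],
  [0, 0, 0.015],
  [0, 0, 0.006],
  [0, 0, 0],
  [0, 0, 0],
  [0, 0, 0],
], spin=[0, 0, 0, 0, 0, 0, 0, 0, 0], hand=[1, 1, 1, 1, 1, 1, 1, 1, 1])

```text
clock: 26.55
position: [0.4685, -0.0589, 0.0782]
tool_rot: [3.14, 0.001, 1.49]
wrist_force: [-1.0, -0.2, 1.2]
gripper_width: 0.0849
grasp_force: 0.0
```

>>> jog_arm([
  [0, 0, 0],
  [0, 0, 0],
  [0, 0, 0],
  [0, 0, 0],
  [0, 0, 0],
  [0, 0, 0],
  [0, 0, 0],
  [0, 0, 0],
  [0, 0, 0],
  [0, 0, 0],
], spin=[0, 0, 0, 0, 0, 0, 0, 0, 0, 0], hand=[0, 0, 0, 0, 0, 0, 0, 0, 0, 0], newtons=30)

```text
clock: 27.38
position: [0.469, -0.0595, 0.0777]
tool_rot: [3.139, 0.001, 1.489]
wrist_force: [3.6, 1.0, 5.7]
gripper_width: 0.0189
grasp_force: 30.4
```

>>> jog_arm([
  [0.003, 0, 0],
  [0.006, 0, 0],
  [0.009, 0, 0],
  [0.011, 0, 0],
  [0.011, 0, 0],
  [0.011, 0, 0],
  [0.011, 0, 0],
  [0.011, 0, 0],
  [0.011, 0, 0],
  [0.011, 0, 0],
  [0.011, 0, 0],
  [0.011, 0, 0],
  [0.011, 0, 0],
  [0.011, 0, 0],
  [0.011, 0, 0],
  [0.011, 0, 0],
  [0.01, 0, 0],
  [0.008, 0, 0],
  [0.004, 0, 0],
  [0, 0, 0],
], spin=[0, 0, 0, 0, 0, 0, 0, 0, 0, 0, 0, 0, 0, 0, 0, 0, 0, 0, 0, 0], hand=[0, 0, 0, 0, 0, 0, 0, 0, 0, 0, 0, 0, 0, 0, 0, 0, 0, 0, 0, 0])

```text
clock: 29.05
position: [0.484, 0.124, 0.0778]
tool_rot: [3.138, -0.001, 1.49]
wrist_force: [4.4, 1.9, 6.0]
gripper_width: 0.0191
grasp_force: 30.6
```

>>> jog_arm([
  [0.003, 0, 0],
  [0.003, 0, 0],
  [0.002, 0, 0],
  [0, 0, 0],
  [0, 0, 0],
], spin=[0, 0, 0, 0, 0], hand=[0, 0, 0, 0, 0])

```text
clock: 29.47
position: [0.4842, 0.1264, 0.0778]
tool_rot: [3.14, 0.007, 1.493]
wrist_force: [3.5, -25.3, 7.1]
gripper_width: 0.0191
grasp_force: 30.7
```

>>> jog_arm([
  [0, 0, 0],
  [0, 0, 0],
  [0, 0, 0],
  [0, 0, 0],
  [0, 0, 0],
  [0, 0, 0],
  [0, 0, -0.02],
  [0, 0, -0.03],
  [0, 0, -0.03],
  [-0.02, 0, -0.03],
  [-0.03, 0, -0.03],
  [-0.03, 0, -0.03],
  [-0.03, 0, -0.03],
  [-0.02, 0, -0.02],
  [0, 0, 0],
  [0, 0, 0],
  [0, 0, 0],
], spin=[0, 0, 0, 0, 0, 0, 0, 0, 0, 0, 0, 0, 0, 0, 0, 0, 0], hand=[1, 1, 1, 1, 1, 1, 1, 1, 1, 1, 1, 1, 1, 1, 1, 1, 1])

```text
clock: 30.88
position: [0.4718, 0.0041, 0.2948]
tool_rot: [-3.139, -0.001, 1.489]
wrist_force: [-0.5, -0.1, 0.2]
gripper_width: 0.0857
grasp_force: 0.0
```

```bash
python3 - <<'E'
from meas import *
for n in('top','side'):
    s=cam(n,'home'+n); print('handle'); blobs(s,.088,.10,(.38,.6,0,.17))
    cl=cloud(s)
    print('knob');blobs(s,.284,.30,(.3,.7,.1,.45),3)
s0=s; c=s['frame'][230:380,230:430,::-1]; cv2.imwrite('pics/homec.png',cv2.resize(c,(800,600),interpolation=cv2.INTER_CUBIC))
s=r.get_state(); print(s['position'],s['tool_rot'])
E
```

```text
handle
knob
  px [189.2 229.6] 13 xyz [0.4944 0.2673 0.2912] rgb [61. 54. 47.] rect [493. 268.] [ 5. 16.] 79.7
  px [183.7 256. ] 53 xyz [0.4255 0.2818 0.2901] rgb [171. 145. 101.] rect [425. 282.] [20. 20.] 16.5
handle
  px [333.2 274.5] 36 xyz [0.4816 0.1279 0.0923] rgb [228. 203. 128.] rect [482. 128.] [18. 18.] 19.3
knob
  px [308.7 286. ] 26 xyz [0.4914 0.2765 0.2917] rgb [133. 130. 121.] rect [491. 275.] [18.  9.] 39.7
  px [334.6 297.4] 71 xyz [0.4243 0.2822 0.2904] rgb [225. 203. 136.] rect [424. 282.] [19. 20.] 68.6
[0.47163832 0.00459897 0.29420976] [-3.13789767e+00 -9.20909936e-04  1.49075062e+00]
```

View pics/homec.png

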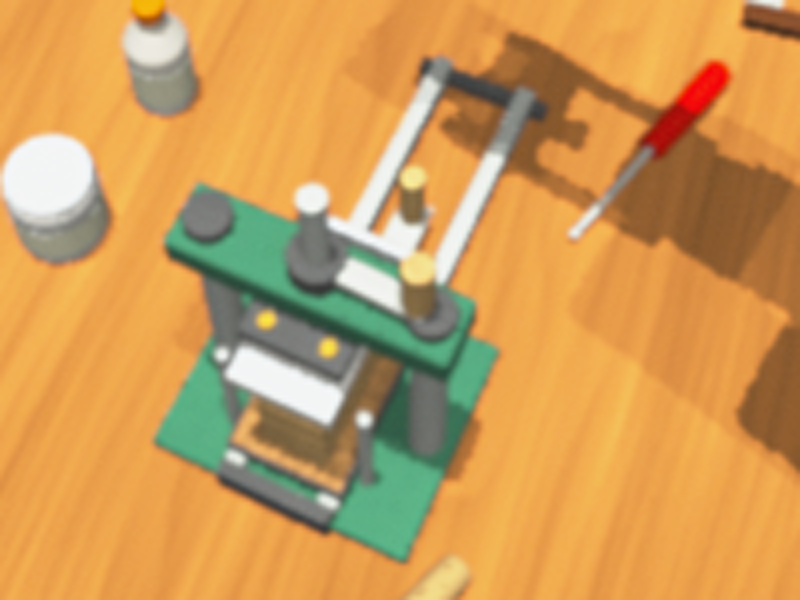

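The crop shows the stack upright on the bed under the platen, with the handle at (412,190) next to the press. The bed pushed back with about 25 N at its stop. Next I'll go to the crank knob.

>>> jog_arm([
  [0, 0, -0.03],
  [0, 0, -0.036],
  [0.012, -0.003, 0],
  [0.023, -0.006, 0],
  [0.023, -0.006, 0],
  [0.023, -0.006, 0],
  [0.023, -0.006, 0],
  [0.023, -0.006, 0],
  [0.023, -0.006, 0],
  [0.023, -0.006, 0],
  [0.023, -0.006, 0],
  [0.023, -0.006, 0],
  [0.023, -0.006, 0],
  [0.023, -0.006, 0],
  [0.008, 0, 0],
  [0, 0, 0],
  [0, 0, 0],
  [0, 0, 0],
  [0, 0, 0],
], spin=[0, 0, 0, 0, 0, 0, 0, 0, 0, 0, 0, 0, 0, 0, 0, 0, 0, 0, 0], hand=[1, 1, 1, 1, 1, 1, 1, 1, 1, 1, 1, 1, 1, 1, 1, 1, 1, 1, 1])

```text
clock: 32.57
position: [0.4263, 0.2801, 0.3614]
tool_rot: [-3.141, 0.001, 1.488]
wrist_force: [-0.2, -0.8, -0.1]
gripper_width: 0.0851
grasp_force: 0.0
```

```bash
python3 - <<'E'
from meas import *
s=cam('top'); blobs(s,.086,.10,(.38,.6,0,.17),3)
s=cam('side'); blobs(s,.086,.10,(.38,.6,0,.17),3)
s=r.get_state(); print(s['position'],s['tool_rot'])
E
```

```text
px [255.  231.6] 32 xyz [0.4824 0.1267 0.0934] rgb [165. 147. 104.] rect [483. 127.] [18. 15.] 89.0
  px [332.4 275.7] 18 xyz [0.4827 0.132  0.092 ] rgb [201. 175. 110.] rect [483. 132.] [10. 18.] 80.7
[0.42647056 0.28016123 0.36168105] [-3.14153044e+00  2.88667815e-04  1.48789311e+00]
```

>>> jog_arm([
  [0.002, -0.002, 0.02],
  [0, 0, 0.025],
  [0, 0, 0.02],
  [0, 0, 0.015],
  [0, 0, 0.009],
  [0, 0, 0],
  [0, 0, 0],
  [0, 0, 0],
], spin=[0, 0, 0, 0, 0, 0, 0, 0], hand=[1, 1, 1, 1, 1, 1, 1, 1])

```text
clock: 33.33
position: [0.4253, 0.2833, 0.2737]
tool_rot: [3.14, -0.001, 1.489]
wrist_force: [-0.1, -0.2, -0.6]
gripper_width: 0.0859
grasp_force: 0.0
```

>>> jog_arm([
  [0, 0, 0],
  [0, 0, 0],
  [0, 0, 0],
  [0, 0, 0],
  [0, 0, 0],
  [0, 0, 0],
  [0, 0, 0],
  [0, 0, 0],
  [0, 0, 0],
  [0, 0, 0],
], spin=[0, 0, 0, 0, 0, 0, 0, 0, 0, 0], hand=[0, 0, 0, 0, 0, 0, 0, 0, 0, 0], newtons=40)

```text
clock: 34.17
position: [0.4267, 0.2833, 0.2734]
tool_rot: [3.137, -0.001, 1.489]
wrist_force: [5.8, -0.4, 0.0]
gripper_width: 0.021
grasp_force: 39.3
```

```bash
python3 - <<'E'
import numpy as np
th=np.radians(np.arange(0,612,12)); p=70*np.c_[np.sin(th),-np.cos(th)]
for i,d in enumerate(np.diff(p,axis=0)[:30].round(1)): print(i*12,d.tolist(),end=' ')
E
```

```text
0 [14.6, 1.5] 12 [13.9, 4.5] 24 [12.7, 7.3] 36 [10.9, 9.8] 48 [8.6, 11.8] 60 [6.0, 13.4] 72 [3.0, 14.3] 84 [0.0, 14.6] 96 [-3.0, 14.3] 108 [-6.0, 13.4] 120 [-8.6, 11.8] 132 [-10.9, 9.8] 144 [-12.7, 7.3] 156 [-13.9, 4.5] 168 [-14.6, 1.5] 180 [-14.6, -1.5] 192 [-13.9, -4.5] 204 [-12.7, -7.3] 216 [-10.9, -9.8] 228 [-8.6, -11.8] 240 [-6.0, -13.4] 252 [-3.0, -14.3] 264 [0.0, -14.6] 276 [3.0, -14.3] 288 [6.0, -13.4] 300 [8.6, -11.8] 312 [10.9, -9.8] 324 [12.7, -7.3] 336 [13.9, -4.5] 348 [14.6, -1.5]
```

>>> jog_arm([
  [0.0146, 0.0015, 0],
  [0.0139, 0.0045, 0],
  [0.0127, 0.0073, 0],
  [0.0109, 0.0098, 0],
  [0.0086, 0.0118, 0],
  [0.006, 0.0134, 0],
  [0.003, 0.0143, 0],
  [0, 0.0146, 0],
  [-0.003, 0.0143, 0],
  [-0.006, 0.0134, 0],
  [-0.0086, 0.0118, 0],
  [-0.0109, 0.0098, 0],
  [-0.0127, 0.0073, 0],
  [-0.0139, 0.0045, 0],
  [-0.0146, 0.0015, 0],
], spin=[0, 0, 0, 0, 0, 0, 0, 0, 0, 0, 0, 0, 0, 0, 0], hand=[0, 0, 0, 0, 0, 0, 0, 0, 0, 0, 0, 0, 0, 0, 0])

```text
clock: 35.42
position: [0.5661, 0.2737, 0.2735]
tool_rot: [3.136, -0.006, 1.489]
wrist_force: [4.8, 5.0, 0.5]
gripper_width: 0.0211
grasp_force: 39.7
```

>>> jog_arm([
  [-0.0146, -0.0015, 0],
  [-0.0139, -0.0045, 0],
  [-0.0127, -0.0073, 0],
  [-0.0109, -0.0098, 0],
  [-0.0086, -0.0118, 0],
  [-0.006, -0.0134, 0],
  [-0.003, -0.0143, 0],
  [0, -0.0146, 0],
  [0.003, -0.0143, 0],
  [0.006, -0.0134, 0],
  [0.0086, -0.0118, 0],
  [0.0109, -0.0098, 0],
  [0.0127, -0.0073, 0],
  [0.0139, -0.0045, 0],
  [0.0146, -0.0015, 0],
], spin=[0, 0, 0, 0, 0, 0, 0, 0, 0, 0, 0, 0, 0, 0, 0], hand=[0, 0, 0, 0, 0, 0, 0, 0, 0, 0, 0, 0, 0, 0, 0])

```text
clock: 36.67
position: [0.4264, 0.2826, 0.2734]
tool_rot: [3.135, 0.002, 1.49]
wrist_force: [9.4, -6.6, -2.1]
gripper_width: 0.0212
grasp_force: 39.9
```

>>> jog_arm([
  [0.0146, 0.0015, 0],
  [0.0139, 0.0045, 0],
  [0.0127, 0.0073, 0],
  [0.0109, 0.0098, 0],
  [0.0086, 0.0118, 0],
  [0.006, 0.0134, 0],
  [0.003, 0.0143, 0],
  [0, 0.0146, 0],
  [-0.003, 0.0143, 0],
  [-0.006, 0.0134, 0],
  [-0.0086, 0.0118, 0],
  [0, 0, 0],
  [0, 0, 0],
], spin=[0, 0, 0, 0, 0, 0, 0, 0, 0, 0, 0, 0, 0], hand=[0, 0, 0, 0, 0, 0, 0, 0, 0, 0, 0, 0, 0])

```text
clock: 37.75
position: [0.5457, 0.324, 0.2735]
tool_rot: [3.141, 0.002, 1.489]
wrist_force: [0.8, -4.2, 4.8]
gripper_width: 0.021
grasp_force: 40.4
```

```bash
python3 - <<'E'
from meas import *
s=cam('side','wind'); c=cloud(s)
# platen top & ram head heights by height histogram near the axis
m=(abs(c[...,0]-.49)<.06)&(abs(c[...,1]-.31)<.06)&(c[...,2]>.05)&(c[...,2]<.2)
print(np.histogram(c[m][:,2],bins=np.arange(.05,.2,.004)))
cv2.imwrite('pics/windc.png',cv2.resize(s['frame'][270:370,260:380,::-1],(720,600),interpolation=cv2.INTER_CUBIC))
s=r.get_state(); p=s['position']-np.array([.4965,.2773,0]); a=np.radians(-4.7)
v=p[0]*np.cos(a)+p[1]*np.sin(a); u=-p[0]*np.sin(a)+p[1]*np.cos(a); print(s['position'],s['wrist_force'],np.hypot(u,v),np.degrees(np.arctan2(u,-v)))
E
```

```text
(array([ 13,   9,   9,   9,   8,   6,   3,   4,   2,   3,   4,   5,  20,
        28, 163, 155,   8,   4,   5,  14,  14,  86, 280,  70,   1,   0,
         0,   0,   0,   0,   0,   0,   0,   0,   1,  13,  18]), array([0.05 , 0.054, 0.058, 0.062, 0.066, 0.07 , 0.074, 0.078, 0.082,
       0.086, 0.09 , 0.094, 0.098, 0.102, 0.106, 0.11 , 0.114, 0.118,
       0.122, 0.126, 0.13 , 0.134, 0.138, 0.142, 0.146, 0.15 , 0.154,
       0.158, 0.162, 0.166, 0.17 , 0.174, 0.178, 0.182, 0.186, 0.19 ,
       0.194, 0.198]))
[0.54565821 0.32404086 0.27343062] [ 1.25862818 -6.16551236  4.81944646] 0.06783242382062006 131.7439576797402
```

View pics/windc.png

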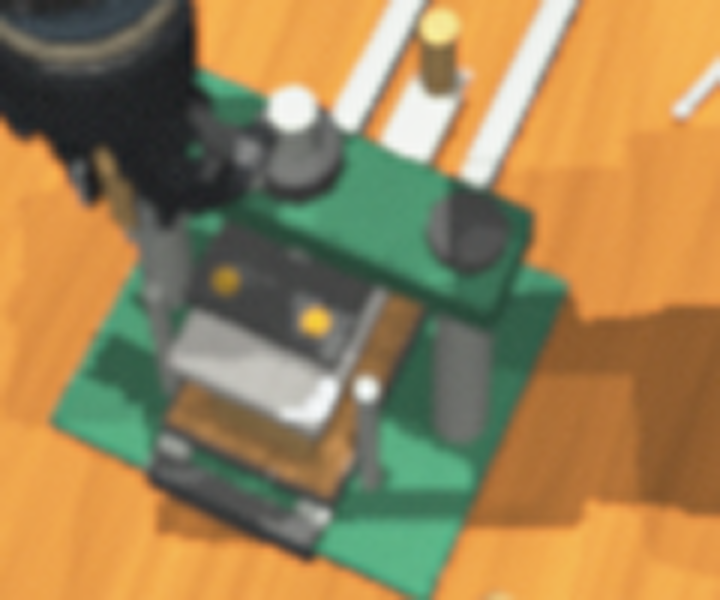

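Angle is now 492°. The platen top is at 0.110 and the ram head at 0.140, so it is just above contact. The crop shows the platen at (250,370) right above the stack. About 102° more is needed.

>>> jog_arm([
  [-0.0109, 0.0098, 0],
  [-0.0127, 0.0073, 0],
  [-0.0139, 0.0045, 0],
  [-0.0146, 0.0015, 0],
  [-0.0146, -0.0015, 0],
  [-0.0139, -0.0045, 0],
  [-0.0127, -0.0073, 0],
  [-0.0109, -0.0098, 0],
  [-0.0046, -0.0057, 0],
  [0, 0, 0],
  [0, 0, 0],
  [0, 0, 0],
  [0, 0, 0],
  [0, 0, 0],
  [0, 0, 0],
], spin=[0, 0, 0, 0, 0, 0, 0, 0, 0, 0, 0, 0, 0, 0, 0], hand=[0, 0, 0, 0, 0, 0, 0, 0, 0, 0, 0, 0, 0, 0, 0])

```text
clock: 39.05
position: [0.5334, 0.2154, 0.2735]
tool_rot: [3.135, 0.004, 1.49]
wrist_force: [5.7, -7.0, 2.3]
gripper_width: 0.0211
grasp_force: 40.3
```

```bash
cat > pl.py <<'E'
from meas import *
s=cam('side'); c=cloud(s)
m=(abs(c[...,0]-.49)<.06)&(abs(c[...,1]-.31)<.06)
for lo,hi in((.1,.118),(.122,.15)):
    z=c[m][:,2]; z=z[(z>lo)&(z<hi)]; print(len(z),np.median(z))
s=r.get_state(); p=s['position']-np.array([.4965,.2773,0]); a=np.radians(-4.7)
v=p[0]*np.cos(a)+p[1]*np.sin(a); u=-p[0]*np.sin(a)+p[1]*np.cos(a); print(s['position'],s['wrist_force'],np.hypot(u,v),np.degrees(np.arctan2(u,-v)))
E
python3 pl.py
```

```text
317 0.10839603251591973
503 0.1311095207283068
[0.53341237 0.21536513 0.27350456] [ 5.71989622 -8.51025276  1.42243326] 0.07210028929643435 -125.49438926198634
```

The crank is at 594.5°. The ram head fell 9 mm while the platen only fell about 1 mm, so the platen's give is about 7.5–7.9 mm. I'll let go and look at the timer.

>>> jog_arm([
  [0, 0, 0],
  [0, 0, 0],
  [0, 0, 0],
  [0, 0, 0],
  [0, 0, 0],
  [0, 0, -0.02],
  [0, 0, -0.03],
  [0, 0, -0.03],
  [-0.03, 0, 0],
  [-0.03, 0, 0],
  [-0.03, 0, 0],
  [0, 0, 0],
], spin=[0, 0, 0, 0, 0, 0, 0, 0, 0, 0, 0, 0], hand=[0.8, 0.8, 0.8, 0.8, 0.8, 0.8, 0.8, 0.8, 0.8, 0.8, 0.8, 0.8])

```text
clock: 40.1
position: [0.5225, 0.1243, 0.3528]
tool_rot: [-3.141, 0.003, 1.486]
wrist_force: [-0.0, 0.3, -0.1]
gripper_width: 0.0683
grasp_force: 0.0
```

```bash
python3 - <<'E'
from meas import *
import pl
pv=np.array([.6843,-.1436]); ps=np.radians(7)
for n in('top','side'):
    s=cam(n,'t'+n); print(n); c=cloud(s)
    blobs(s,.054,.10,(.56,.75,-.25,-.05),4)
    blobs(s,.041,.049,(.56,.75,-.25,-.05),200)
    print('crank');blobs(s,.284,.30,(.3,.7,.1,.45),10); print('handle');blobs(s,.086,.10,(.38,.6,0,.17),3)
s=cam('top')
for px in([334,186.3],[345,188.1],[355.8,184.2],[362.5,175.8]):
    p=plane(s,[px],.045)[0,:2]-pv; x=p[0]*np.cos(ps)+p[1]*np.sin(ps); y=-p[0]*np.sin(ps)+p[1]*np.cos(ps)
    print(np.hypot(x,y),1.05-np.arctan2(y,-x))
s=cam('side')
cv2.imwrite('pics/timer.png',cv2.resize(s['frame'][165:235,275:345,::-1],(600,600),interpolation=cv2.INTER_CUBIC))
E
```

```text
320 0.1080845579483245
497 0.13113161027606937
[0.52275441 0.12627871 0.35279739] [-0.15746642 -0.01395779 -0.40052578] 0.1532864100697415 -104.56206559529726
top
  px [341.9 166.1] 35 xyz [ 0.6847 -0.1439  0.0578] rgb [180. 179. 178.] rect [ 685. -144.] [17. 22.] 63.2
  px [336.3 171.8] 15 xyz [ 0.6671 -0.1258  0.0555] rgb [177. 175. 174.] rect [ 667. -126.] [ 9. 20.] 43.3
  px [330.5 177.3] 33 xyz [ 0.6468 -0.1073  0.0889] rgb [76. 66. 60.] rect [ 650. -107.] [16. 21.] 88.1
  px [343.5 175.7] 1228 xyz [ 0.6555 -0.1488  0.0451] rgb [172. 171. 170.] rect [ 657. -147.] [115. 149.] 7.1
crank
handle
  px [255.  231.6] 32 xyz [0.4825 0.1268 0.0923] rgb [103.  82.  58.] rect [483. 127.] [15. 19.] 0.2
side
  px [309.6 207.2] 5 xyz [ 0.6468 -0.0972  0.0635] rgb [65. 65. 65.] rect [648. -99.] [4. 6.] 22.4
crank
  px [303.4 259.5] 60 xyz [0.5306 0.2135 0.2897] rgb [219. 190. 119.] rect [532. 213.] [20. 20.] 17.3
handle
  px [333.2 274.7] 38 xyz [0.4815 0.1284 0.0924] rgb [143. 114.  72.] rect [482. 128.] [18. 17.] 13.1
0.06727640706450122 0.5389615369818471
0.06912047635718052 1.0643148358691308
0.07158401367681246 1.588576624245482
0.07219438050487445 2.069902548226396
```

View pics/timer.png

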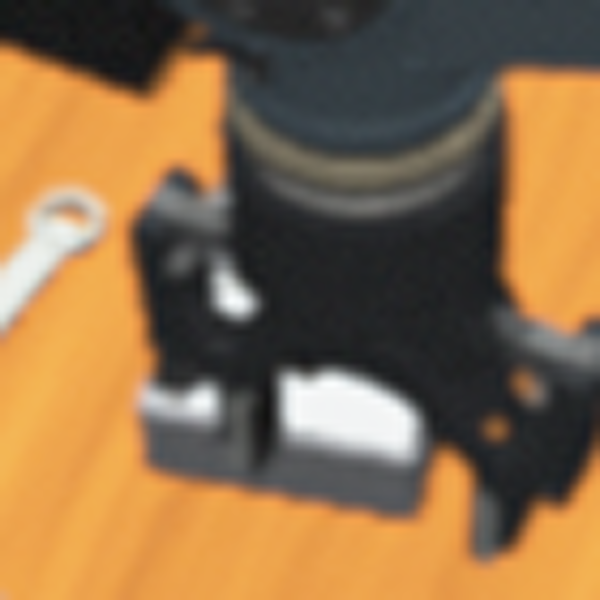

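The mark angles come out at 0.54, 1.06, 1.59 and 2.07, so the timer frame is right. The crop only shows the gripper in front of the timer. The lever knob is at (0.648, −0.107).

>>> jog_arm([
  [-0.012, 0.008, 0],
  [-0.022, 0.0145, 0],
  [-0.022, 0.0145, 0],
  [-0.022, 0.0145, 0],
  [-0.022, 0.0145, 0],
  [-0.022, 0.0145, 0],
  [-0.022, 0.0145, 0],
  [-0.022, 0.0145, 0],
  [-0.022, 0.0145, 0],
  [-0.022, 0.0145, 0],
  [-0.012, 0.005, 0],
  [0, 0, 0.025],
  [0, 0, 0.03],
  [0, 0, 0.03],
  [0, 0, 0.03],
  [0, 0, 0.03],
  [0, 0, 0],
  [0, 0, 0],
  [0, 0, 0],
], spin=[0, 0, 0, 0, 0, 0, 0, 0, 0, 0, 0, 0, 0, 0, 0, 0, 0, 0, 0], hand=[0.8, 0.8, 0.8, 0.8, 0.8, 0.8, 0.8, 0.8, 0.8, 0.8, 0.8, 0.8, 0.8, 0.8, 0.8, 0.8, 0.8, 0.8, 0.8])

```text
clock: 41.93
position: [0.6492, -0.1051, 0.2092]
tool_rot: [3.139, 0.001, 1.49]
wrist_force: [0.3, 0.4, 0.4]
gripper_width: 0.0681
grasp_force: 0.0
```

>>> jog_arm([
  [-0.002, -0.001, 0.025],
  [0, 0, 0.03],
  [0, 0, 0.03],
  [0, 0, 0.025],
  [0, 0, 0.015],
  [0, 0, 0.005],
  [0, 0, 0],
  [0, 0, 0],
  [0, 0, 0],
], spin=[0, 0, 0, 0, 0, 0, 0, 0, 0], hand=[0.8, 0.8, 0.8, 0.8, 0.8, 0.8, 0.8, 0.8, 0.8])

```text
clock: 42.68
position: [0.6487, -0.1074, 0.0802]
tool_rot: [3.137, 0.001, 1.49]
wrist_force: [-0.4, -0.3, 0.1]
gripper_width: 0.0685
grasp_force: 0.0
```

>>> jog_arm([
  [0, 0, 0],
  [0, 0, 0],
  [0, 0, 0],
  [0, 0, 0],
  [0, 0, 0],
  [0, 0, 0],
  [0, 0, 0],
  [0, 0, 0],
  [0, 0, 0],
  [0, 0, 0],
], spin=[0, 0, 0, 0, 0, 0, 0, 0, 0, 0], hand=[0, 0, 0, 0, 0, 0, 0, 0, 0, 0], newtons=20)

```text
clock: 43.52
position: [0.6491, -0.1081, 0.0787]
tool_rot: [3.136, 0.002, 1.489]
wrist_force: [4.2, -3.5, 0.8]
gripper_width: 0.0178
grasp_force: 21.8
```

```bash
python3 - <<'E'
from h import *
s=r.get_state(); print(s['position'],s['tool_rot'])
pv=np.array([.6847,-.1439]);ps=np.radians(7.05)
p=s['position'][:2]-pv; x=p[0]*np.cos(ps)+p[1]*np.sin(ps); y=-p[0]*np.sin(ps)+p[1]*np.cos(ps)
a0=1.05-np.arctan2(y,-x); print(np.hypot(x,y),a0)
A=np.linspace(a0,1.571,13); q=.052*np.c_[-np.cos(1.05-A),np.sin(1.05-A)]
W=q@np.array([[np.cos(ps),np.sin(ps)],[-np.sin(ps),np.cos(ps)]]); print((pv+W[-1]))
t=s['tool_rot'][2]; d=np.diff(W,axis=0)
print(np.c_[d@[np.cos(t),np.sin(t)],d@[np.sin(t),-np.cos(t)]].round(4).tolist())
E
```

```text
[ 0.64910175 -0.1081374   0.07867246] [3.13621640e+00 1.83687265e-03 1.48914592e+00]
0.05045987072528545 0.1392530624272913
[ 0.643117   -0.17512265]
[[-0.0049, -0.0037], [-0.0054, -0.0031], [-0.0057, -0.0025], [-0.0059, -0.0018], [-0.0061, -0.001], [-0.0062, -0.0003], [-0.0062, 0.0004], [-0.0061, 0.0012], [-0.0059, 0.0019], [-0.0056, 0.0026], [-0.0053, 0.0032], [-0.0049, 0.0038]]
```

>>> jog_arm([
  [-0.0049, -0.0037, 0],
  [-0.0054, -0.0031, 0],
  [-0.0057, -0.0025, 0],
  [-0.0059, -0.0018, 0],
  [-0.0061, -0.001, 0],
  [-0.0062, -0.0003, 0],
  [-0.0062, 0.0004, 0],
  [-0.0061, 0.0012, 0],
  [-0.0059, 0.0019, 0],
  [-0.0056, 0.0026, 0],
  [-0.0053, 0.0032, 0],
  [-0.0049, 0.0038, 0],
  [0, 0, 0],
  [0, 0, 0],
  [0, 0, 0],
  [0, 0, 0],
], spin=[0, 0, 0, 0, 0, 0, 0, 0, 0, 0, 0, 0, 0, 0, 0, 0], hand=[0, 0, 0, 0, 0, 0, 0, 0, 0, 0, 0, 0, 0, 0, 0, 0])

```text
clock: 44.85
position: [0.6428, -0.1733, 0.0785]
tool_rot: [3.14, -0.002, 1.489]
wrist_force: [3.7, 4.6, 4.9]
gripper_width: 0.0172
grasp_force: 22.0
```

>>> jog_arm([
  [-0.002, 0.001, 0],
  [0, 0, 0],
  [0, 0, 0],
  [0, 0, 0],
], spin=[0, 0, 0, 0], hand=[0, 0, 0, 0])

```text
clock: 45.18
position: [0.6434, -0.1745, 0.0785]
tool_rot: [3.141, -0.003, 1.49]
wrist_force: [3.1, 7.0, 6.2]
gripper_width: 0.0176
grasp_force: 22.1
```

>>> jog_arm([
  [0, 0, 0],
  [0, 0, 0],
  [0, 0, 0],
  [0, 0, 0],
  [0, 0, 0],
  [0, 0, -0.02],
  [0, 0, -0.03],
  [0, 0, -0.03],
  [0, 0, -0.03],
  [0, 0, -0.03],
  [0, 0, -0.03],
  [-0.03, 0, 0],
  [-0.03, 0, 0],
  [-0.03, 0, 0],
  [-0.03, 0, 0],
  [-0.03, 0, 0],
  [-0.03, 0, 0],
  [0, 0, 0],
  [0, 0, 0],
  [0, 0, 0],
], spin=[0, 0, 0, 0, 0, 0, 0, 0, 0, 0, 0, 0, 0, 0, 0, 0, 0, 0, 0, 0], hand=[0.7, 0.7, 0.7, 0.7, 0.7, 0.7, 0.7, 0.7, 0.7, 0.7, 0.7, 0.7, 0.7, 0.7, 0.7, 0.7, 0.7, 0.7, 0.7, 0.7])

```text
clock: 46.85
position: [0.6277, -0.3561, 0.2471]
tool_rot: [-3.14, -0.001, 1.489]
wrist_force: [0.9, 0.7, -0.5]
gripper_width: 0.0598
grasp_force: 0.0
```

```bash
python3 - <<'E'
from meas import *
import pl
pv=np.array([.6847,-.1439]);ps=np.radians(7.05)
for n in('top','side'):
    s=cam(n,'end'+n); print(n); blobs(s,.08,.10,(.59,.73,-.23,-.06),4)
    print('crank');blobs(s,.284,.30,(.3,.7,.1,.45),10); print('handle');blobs(s,.086,.10,(.38,.6,0,.17),3)
    print('by');blobs(s,.07,.14,(.6,.8,-.05,.4),10)
E
```

```text
324 0.10791037382284671
497 0.130998141140694
[ 0.6279565  -0.35536428  0.24723609] [-0.01065019  1.26483191 -0.72968702] 0.6461771459798404 -106.43803225521458
top
  px [351.5 179. ] 26 xyz [ 0.6404 -0.1718  0.0909] rgb [68. 58. 53.] rect [ 640. -172.] [16. 13.] 89.9
crank
  px [210.5 215.3] 56 xyz [0.5314 0.2116 0.2895] rgb [171. 147. 106.] rect [531. 212.] [20. 19.] 89.0
handle
  px [254.8 231.6] 32 xyz [0.4826 0.1274 0.0922] rgb [175. 156. 110.] rect [482. 127.] [15. 19.] 41.8
by
  px [228.2 149.4] 384 xyz [0.7394 0.211  0.0792] rgb [184. 182. 181.] rect [739. 211.] [66. 67.] 88.1
  px [271.5 156.7] 213 xyz [0.7129 0.0743 0.0919] rgb [152. 135. 110.] rect [714.  76.] [49. 48.] 0.3
side
  px [319.1 187.1] 24 xyz [ 0.6401 -0.1702  0.0897] rgb [96. 98. 99.] rect [ 641. -172.] [14. 18.] 20.7
crank
  px [303.3 259.4] 62 xyz [0.5307 0.2139 0.2907] rgb [220. 190. 118.] rect [532. 212.] [20. 21.] 23.5
handle
  px [333.2 274.4] 35 xyz [0.4817 0.1275 0.0922] rgb [226. 198. 123.] rect [482. 127.] [18. 16.] 28.4
by
  px [268.5 238.6] 246 xyz [0.712  0.0806 0.0932] rgb [203. 181. 141.] rect [712.  81.] [50. 39.] 28.3
  px [242.  274.4] 391 xyz [0.7375 0.2146 0.0794] rgb [232. 232. 231.] rect [738. 213.] [67. 68.] 3.3
```

View pics/endside.png

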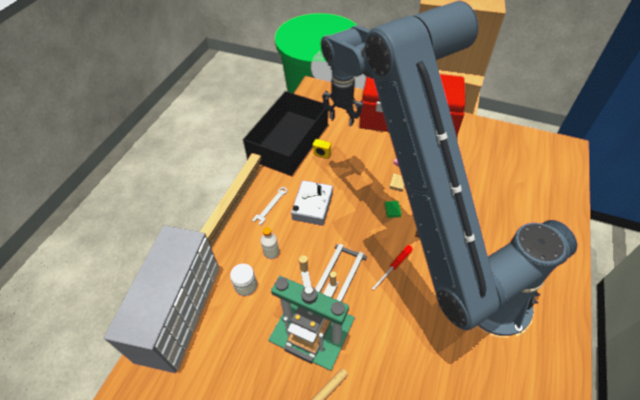

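The side view shows the arm clear at (340,100), the press wound down at (310,315), and the lever swung over to the robot's side. The knob measures about 1.48 rad, which is near the edge of the allowed range. I'll check the direction in an enlarged crop.

```bash
python3 - <<'E'
from meas import *
f=cv2.imread('pics/endtop.png')
cv2.imwrite('pics/lev.png',cv2.resize(f[150:205,310:375],(780,600),interpolation=cv2.INTER_CUBIC)[:600,:780])
E
```

```text
(no output)
```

View pics/lev.png

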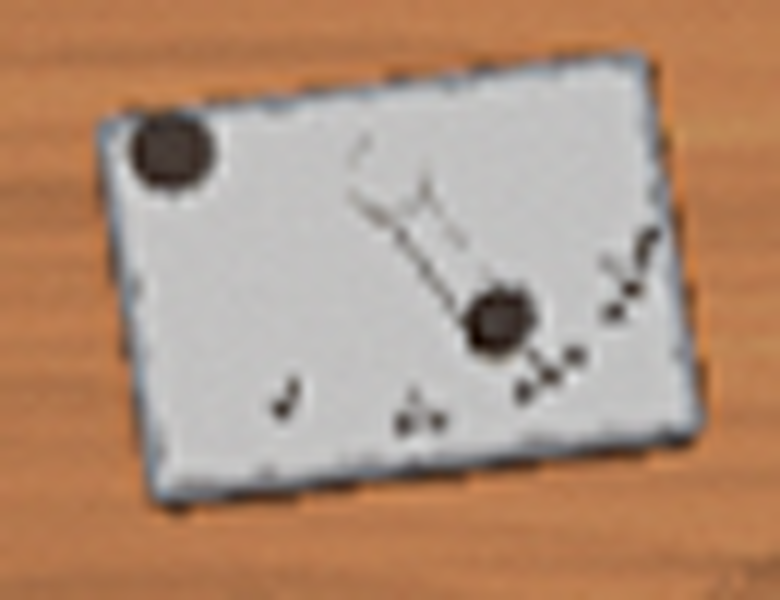

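In the crop, the line from the hub (384,176) to the knob (500,320) falls about 5° short of the 3-dot mark (553,372). I'll nudge the lever.

>>> jog_arm([
  [0.02, 0, 0],
  [0.03, 0, 0],
  [0.03, 0, 0],
  [0.03, 0, 0],
  [0.03, 0, 0],
  [0.03, 0, 0],
  [0.0145, -0.0005, 0],
  [0, 0, 0.02],
  [0, 0, 0.03],
  [0, 0, 0.03],
  [0, 0, 0.03],
  [0, 0, 0.03],
  [0, 0, 0.02],
  [0, 0, 0.008],
  [0, 0, 0],
  [0, 0, 0],
  [0, 0, 0],
], spin=[0, 0, 0, 0, 0, 0, 0, 0, 0, 0, 0, 0, 0, 0, 0, 0, 0], hand=[0.7, 0.7, 0.7, 0.7, 0.7, 0.7, 0.7, 0.7, 0.7, 0.7, 0.7, 0.7, 0.7, 0.7, 0.7, 0.7, 0.7])

```text
clock: 48.42
position: [0.6441, -0.1728, 0.0816]
tool_rot: [3.138, 0.001, 1.49]
wrist_force: [0.4, -0.0, 0.4]
gripper_width: 0.0598
grasp_force: 0.0
```

>>> jog_arm([
  [0, 0, 0],
  [0, 0, 0],
  [0, 0, 0],
  [0, 0, 0],
  [0, 0, 0],
  [0, 0, 0],
  [0, 0, 0],
  [0, 0, 0],
  [0, 0, 0],
], spin=[0, 0, 0, 0, 0, 0, 0, 0, 0], hand=[0, 0, 0, 0, 0, 0, 0, 0, 0], newtons=30)

```text
clock: 49.17
position: [0.6435, -0.1726, 0.0808]
tool_rot: [3.14, 0.0, 1.489]
wrist_force: [0.3, 2.1, 6.3]
gripper_width: 0.0169
grasp_force: 29.6
```

>>> jog_arm([
  [-0.003, 0.0015, 0],
  [-0.0025, 0.0015, 0],
  [0, 0, 0],
  [0, 0, 0],
  [0, 0, 0],
], spin=[0, 0, 0, 0, 0], hand=[0, 0, 0, 0, 0])

```text
clock: 49.58
position: [0.6457, -0.1768, 0.0807]
tool_rot: [3.141, -0.002, 1.49]
wrist_force: [0.5, 4.5, 6.3]
gripper_width: 0.0173
grasp_force: 29.7
```

>>> jog_arm([
  [0, 0, 0],
  [0, 0, 0],
  [0, 0, 0],
  [0, 0, 0],
  [0, 0, 0],
  [0, 0, -0.02],
  [0, 0, -0.03],
  [0, 0, -0.03],
  [0, 0, -0.03],
  [0, 0, -0.03],
  [0, 0, -0.03],
  [-0.03, 0, 0],
  [-0.03, 0, 0],
  [-0.03, 0, 0],
  [-0.03, 0, 0],
  [-0.03, 0, 0],
  [-0.03, 0, 0],
  [0, 0, 0],
  [0, 0, 0],
  [0, 0, 0],
], spin=[0, 0, 0, 0, 0, 0, 0, 0, 0, 0, 0, 0, 0, 0, 0, 0, 0, 0, 0, 0], hand=[0.7, 0.7, 0.7, 0.7, 0.7, 0.7, 0.7, 0.7, 0.7, 0.7, 0.7, 0.7, 0.7, 0.7, 0.7, 0.7, 0.7, 0.7, 0.7, 0.7])

```text
clock: 51.25
position: [0.6302, -0.3573, 0.2491]
tool_rot: [-3.141, -0.001, 1.489]
wrist_force: [-0.1, 0.4, -0.0]
gripper_width: 0.0595
grasp_force: 0.0
```

```bash
python3 - <<'E'
from meas import *
import pl
for n in('top','side'):
    s=cam(n); print(n); blobs(s,.08,.10,(.59,.73,-.23,-.06),4); blobs(s,.053,.065,(.59,.73,-.23,-.06),4)
E
```

```text
323 0.10819810110113225
499 0.13078813043687812
[ 0.63047441 -0.35655987  0.24930677] [-0.224605   -0.05020801  0.02593034] 0.6478637821471734 -106.6345446321947
top
  px [352.5 178.2] 28 xyz [ 0.6428 -0.1749  0.0905] rgb [67. 58. 52.] rect [ 644. -175.] [15. 15.] 43.8
  px [344.3 169.6] 68 xyz [ 0.6738 -0.1514  0.0559] rgb [184. 183. 182.] rect [ 673. -154.] [49. 20.] 43.5
side
  px [319. 186.] 23 xyz [ 0.6416 -0.1735  0.0912] rgb [97. 96. 95.] rect [ 643. -177.] [14. 21.] 21.6
  px [310.  194.2] 63 xyz [ 0.6687 -0.1553  0.0563] rgb [195. 198. 193.] rect [ 664. -157.] [68. 21.] 32.0
```

The lever is now at about 1.55 rad (3 dots is 1.571) and the platen is still pressed about 7.5 mm. I'll hand it in.

```bash
python3 -c "
from workcell import order
print(order.sign_off())"
```

```text
the job is handed in; nothing more can be done
None
```

I handed the job in; no verdict came back. By my measurements, three strips are stacked on the bed against its stop, the platen is pressed about 7.5 mm (roughly a quarter turn past contact), the lever is near 1.55 rad (3 dots = 1.571), and the glue and tin have not moved.

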